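Unfold the pot rest and walk the spice chest home

ROBOT

A 7-joint arm with a two-finger parallel gripper is mounted at the origin on the work surface. World frame = base frame: x ahead of the robot, y to its left, z up, the work surface at z = 0. Lengths are in m, angles in rad, forces in N, time in s.
With the tool pointing down it reaches from about 0.4 to 0.85 m from the base axis. Payload 4.5 kg.
Tool frame: the origin (TCP) lies on the mounting face of the last link; the fingertips stand 166 mm ahead of it and the grasp point (between the pads) lies 147 mm ahead of it; y points along the fingers, z is the direction in which the jaws open and shut, and the axes are right-handed (so a half turn about y gives the same grasp; the last joint's range is limited). The gripper opens to 88 mm and grips with 3 to 60 N. Pads are 18 mm wide; open, the fingers measure 123 mm over their backs; the gripper's body (75 mm by 187 mm) begins 45 mm behind the grasp point.
Start: joints at [1.249, 0.689, -0.195, 1.565, 0.157, 0.902, -0.215], TCP at [0.218, -0.586, 0.405] pointing down, gripper open.
Joint ranges: [-3.01, 3.01], [-0.46, 2.08], [-1.47, 1.51], [0.13, 2.56], [-1, 4.14], [0.04, 2.09], [-2.66, 2.66]. Speed limits (rad/s): [2.57, 2.57, 3.14, 3.14, 3.14, 3.14, 3.14].

INTERFACE

Orientations are given as a unit quaternion [x, y, z, w].
In Python, from plant import r gives the robot as it stands.
- The arm moves only by the tool arm_command, never from a script. Its argument "deltas" is a list of rows, each an object of numbers: "dx", "dy", "dz": the shift along the tool's x, y, z each as a share of 1000 mm, from -1 to 1; "wx", "wy", "wz": the turn, a rotation vector about the tool's x, y, z each as a share of 45 degrees, from -1 to 1. In form: [{"dx": .., "dy": .., "dz": .., "wx": .., "wy": .., "wz": ..}, ...]. A call has exactly 5 rows; each row is the pose to reach, as a shift and turn from the pose commanded when the call began, along the tool's axes at that moment; what a row does not reach only later rows make up. A row lasts 1/10 s, in which the tool goes at most 50 mm and 8.59 degrees, less where a joint would pass 70% of its speed; a pose out of reach is approached as far as the arm can. A call with a number of a shift or a turn outside -1 to 1 is refused whole. A call with a gripper value outside its range is refused whole. "claw" is the opening, from -1 (shut) to 1 (fully open), set as the call begins (left out, the last holds). The fingers move at their own pace and stop on an object; "grip_force" is the grip in N (left out, the last holds). Time passes only in rows, so rows that repeat a pose let the fingers close, or fill a call up. It gives the time, the measured TCP pose, the force and the opening at its end, in the units of the state.
- r.get_state(): the state, without advancing time (a new reading comes with each control period).
- r.snapshot(name): name is "scene" or "top"; returns the picture (420x560x3 uint8, red, green, blue); there is no depth.
- r.get_calibration(name): a dict with "vertical_fov" (degrees; the focal length in pixels is half the picture's height over the tangent of half this angle, whatever the lens; pixels are square), "cx", "cy" (the principal point, pixels), "R" (3x3) and "t" (3): a world point X has camera coordinates R X + t. Camera axes: x right, y down, z forward; pixel columns grow to the right and rows downward; lengths in m; the calibration is good to about 2 mm. A picture is of the moment at which its call begins. get_calibration takes no time and is no camera call.
- r.finish_job(): hands the job in, once; it reports no verdict.
The state is a dict: "clock": time; "q": joint angles; "qd": joint speeds; "joint_torque": joint torques, N m; "tool_pos": TCP position; "eef_rot": TCP orientation; "contact_force": force on the tool from outside, world axes, zero at the start; "moment": the same for the moment, N m; "opening": opening from 0.0 (shut) to 1.0 (fully open).
Only numpy, scipy, OpenCV 4.12 (cv2) and the standard library are available. Lean on these libraries where they do the work, as an engineer would, in place of code of your own. Each camera call takes 0.05 s, during which the arm holds its last target.

TASK

Flip the hinged pot rest with the red tab right over, out of the aluminium niche, so that it lies flat with its cork face up. Then walk the heavy spice chest forward into the niche until it stands flush against the back stop, pushing its two near steel corner plates in turn: keep it flat on the counter, never let it swing more than 20 degrees out of line with the niche, and do not press on the tile panel between the plates. Leave the other kitchen things where they are.

Things in the scene. Friction and masses are not known exactly. Their poses are not given: they have to be found in the camera images.
- niche: Aluminium curb frame fixed to the counter, open to the robot, no floor. Origin: on the counter, where the chest's origin is when fully home. x points into the niche (away from the robot, within 5 deg), y left. Side curbs 18 mm high, x -57.5 to 57.5 mm, inner faces at y = +-132 mm: 17 mm play each side of the chest. Back stop 45 mm high, near face at x = 50.5 mm.
- leaf (a joint): Angle (rad) of the pot rest, hinged along niche x on the left curb (niche y 139, z 25 mm). 0: folded right (-y) over the niche, slotted steel face up, blocking the chest; grows as it is lifted over; pi: flat to the left outside, cork up. Plate 100 mm along x (centre x = 0), 8 mm thick, reaching 120 mm from the hinge; 0.25 kg; light friction: unheld, it falls to the side it leans to.
- leaf_tab (a point): Middle of the red tab on the pot rest's free edge, 150 mm from the hinge axis, at z = 25 mm when flat. The tab is 30 mm wide (along the hinge), 8 mm thick, 118 to 170 mm from the hinge axis, clear of the counter. Pinched across its 30 mm width it turns between the pads, so a gripper may point down all through the flip. Its x axis lies along the hinge (niche x).
- chest: Closed eucalyptus spice chest, dark lid, 100 mm deep (x), 230 wide (y), 66 high, about 0.9 kg, loose on the counter, too wide to grasp. Origin: centre of its underside. x points from its near face (towards the robot) to its far face; y left. It starts in front of the niche, 125 to 150 mm short of home, up to about 7 degrees askew.
- chest_left (a point): Middle of the face of the left near steel corner plate of the chest, at chest x = -50, y = +90, z = 32 mm. The plate is 50 mm wide (chest y 65 to 115 mm), reaches 2 to 59 mm above the counter and stands 6 mm proud of the lid's near edge.
- chest_right (a point): The same on the right near steel corner plate, at chest x = -50, y = -90, z = 32 mm (chest y -65 to -115 mm).
- tile_panel: Fragile white and blue tile panel, 124 mm wide, 62 mm high, covering the whole of the chest's near face between the corner plates, lid edge included, about 3 mm behind their faces. Origin at its centre.
- cooker: Aluminium pressure cooker, 212 mm across, 180 mm high, two black side handles; left of the work. Origin under its centre. Leave alone.
- valve_cap: Rubber-edged steam valve cap, 52 mm across, 32 mm high. Origin under its centre. Leave alone.
- pitcher: Blue ceramic pitcher, 120 mm across, 170 mm high, with a handle. Origin under its centre. Leave alone.
- colander: Steel colander, 200 mm across, 88 mm high, with two loop handles. Origin under its centre. Leave alone.
- mug: Terracotta mug, 80 mm across, 90 mm high. Origin under its centre. Leave alone.
- salt_jar: Glass salt jar with green cap, 70 mm across, 110 mm high. Origin under its centre. Leave alone.
Mind the look-alikes: they are no part of the job. Leave any orange look-alike of the chest alone.

How it is judged:
On the way, in this order (a step that is already met when the one before it is completed fails the run):
1. the pot rest is flipped right over, cork face up, with the chest still on the near side (value of joint leaf above 3 rad and x of chest in the frame of niche below -0.05 m), for 0.2 s.
2. the chest stands flush against the back stop of the niche (x of chest in the frame of niche above -0.008 m and angle between the x axis of chest and the x axis of niche, either way round below 0.045 rad), for 0.2 s.
At the end, for the whole second after the job is handed in: The pot rest lies flipped outside the niche, cork face up (within 8 degrees of flat), and the chest stands still and flat between the curbs, against the back stop within 8 mm and square to it within 2.5 degrees (all of step 2 and value of joint leaf above 3 rad and x of chest in the frame of niche below 0.008 m and y of chest in the frame of niche between -0.022 and 0.022 m and angle between chest's own z axis and vertical below 0.03 rad and linear speed of chest below 0.01 m/s); the robot touches nothing.
It fails at once if the chest swings more than 20 degrees out of line with the niche (angle between the x axis of chest and the x axis of niche, either way round above 0.36 rad).
It fails at once if the chest is lifted or tipped off the counter (height (world z) of chest above 0.012 m or angle between chest's own z axis and vertical above 0.1 rad).
It fails at once if the tile panel is pressed (over 2 N) (contact force between any of the fingers, the arm and tile_panel above 2 N).
It fails at once if another kitchen thing is moved by more than 30 mm (distance of any of cooker, valve_cap, pitcher, colander, mug, salt_jar from where it was at the start of the episode above 0.03 m).
It also fails if it takes over 72 s, if anything falls off the work surface, if the arm or the gripper's body presses on something with over 40 N, if the wrist force passes 120 N, or if a joint passes its speed limit or range.

## Working session

There is one attempt and no reset: what is moved stays moved. The work goes in short steps, Python scripts to look and compute and a tool call to move; the robot and the scene stay as the last step left them, time stands still between calls to the robot, and variables do not carry over. Pictures are saved under pics/ and viewed, and the job is handed in when it is done.

Besides the shell and the picture viewer there is one more tool, called after "Request:" by a JSON object that holds its "method" and its "body", one argument or row to a line. arm_command: Moves the arm, as the interface text tells. Shift numbers are shares of 1000 mm and turn numbers shares of 45 degrees, none past 1 either way. Its arguments: {"type":"object","properties":{"deltas":{"type":"array","items":{"type":"object","properties":{"dx":{"type":"number","minimum":-1,"maximum":1},"dy":{"type":"number","minimum":-1,"maximum":1},"dz":{"type":"number","minimum":-1,"maximum":1},"wx":{"type":"number","minimum":-1,"maximum":1},"wy":{"type":"number","minimum":-1,"maximum":1},"wz":{"type":"number","minimum":-1,"maximum":1}}}},"claw":{"type":"number"},"grip_force":{"type":"number"}},"required":["deltas"]}

```bash
ls; mkdir -p pics; python3 - <<'E'
from plant import r
import cv2
for n in ("scene","top"):
    im=r.snapshot(n); cv2.imwrite(f"pics/{n}0.png",im[:,:,::-1])
    print(n,r.get_calibration(n))
print(r.get_state())
E
```

```text
pics
scene {'vertical_fov': 46.43244887625265, 'cx': 284.63609282700475, 'cy': 205.80697574627717, 'R': array([[-8.83744045e-01,  4.67970207e-01, -5.89449013e-04],
       [ 4.05524078e-01,  7.65187049e-01, -5.00039000e-01],
       [-2.33552316e-01, -4.42145525e-01, -8.66002685e-01]]), 't': array([ 0.4543296 , -0.19604933,  1.56230261])}
top {'vertical_fov': 48.32396846265397, 'cx': 272.38481029931506, 'cy': 212.90244258248805, 'R': array([[-0.02412124, -0.99956969,  0.01669145],
       [-0.98002721,  0.02034633, -0.19781985],
       [ 0.19739511, -0.02112974, -0.98009627]]), 't': array([0.00285187, 0.50414342, 1.55600906])}
{'clock': 0.1, 'q': array([ 1.248806  ,  0.68989534, -0.19453333,  1.56621555,  0.15732788,
        0.90252217, -0.21513527]), 'qd': array([ 0.0007833 , -0.00141135, -0.00150217, -0.00300415,  0.00140328,
       -0.00030846,  0.00113117]), 'joint_torque': array([-2.23217372e-03, -5.28495455e+01, -1.27077140e+00, -1.53835845e+01,
       -5.24797349e-02,  1.99503069e-03,  5.20469086e-05]), 'tool_pos': array([ 0.21758575, -0.58559328,  0.40399986]), 'eef_rot': array([-0.12530121,  0.6965053 , -0.69538095,  0.12500123]), 'contact_force': array([-0.02287387,  0.31072043, -0.1744993 ]), 'moment': array([-0.02363827,  0.02536867, -0.00684973]), 'opening': 1.0008237462867684}
```

View pics/scene0.png

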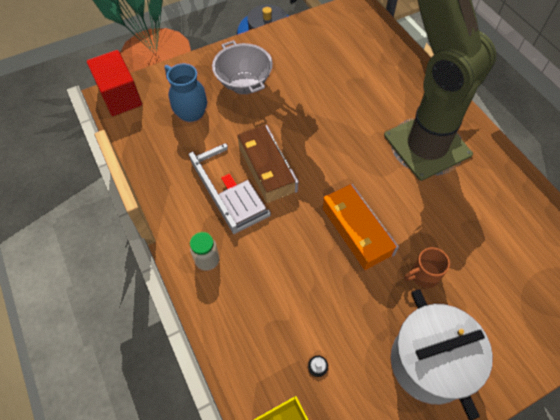

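View pics/top0.png

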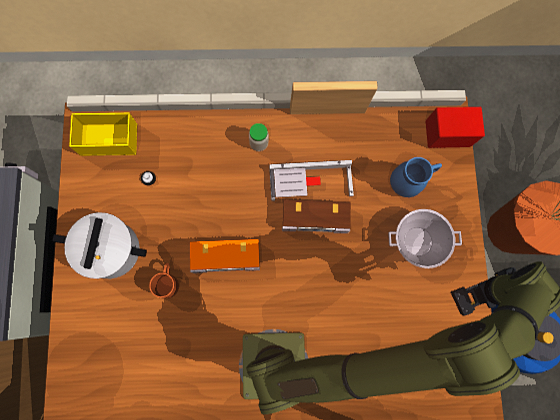

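```bash
cat > h.py <<'E'
import numpy as np, cv2
from plant import r
from scipy.spatial.transform import Rotation as Rn
def K(n):
    c=r.get_calibration(n); f=210/np.tan(np.radians(c['vertical_fov']/2)); return c,f
def ray(n,u,v,z):
    c,f=K(n); d=np.array([(u-c['cx'])/f,(v-c['cy'])/f,1.]); R=c['R'];o=-R.T@c['t']; d=R.T@d
    return o+d*(z-o[2])/d[2]
def proj(n,X):
    c,f=K(n); p=c['R']@np.asarray(X,float)+c['t']; return np.array([c['cx']+f*p[0]/p[2],c['cy']+f*p[1]/p[2]])
def snap(n,name):
    im=np.ascontiguousarray(r.snapshot(n)[:,:,::-1]); cv2.imwrite(f"pics/{name}.png",im); return im
E
python3 - <<'E'
import cv2
a=cv2.imread("pics/top0.png")[150:245,255:370]; cv2.imwrite("pics/ct.png",cv2.resize(a,None,fx=6,fy=6,interpolation=cv2.INTER_CUBIC))
a=cv2.imread("pics/scene0.png")[115:240,180:305]; cv2.imwrite("pics/cs.png",cv2.resize(a,None,fx=4.5,fy=4.5,interpolation=cv2.INTER_CUBIC))
E
```

```text
(no output)
```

View pics/ct.png

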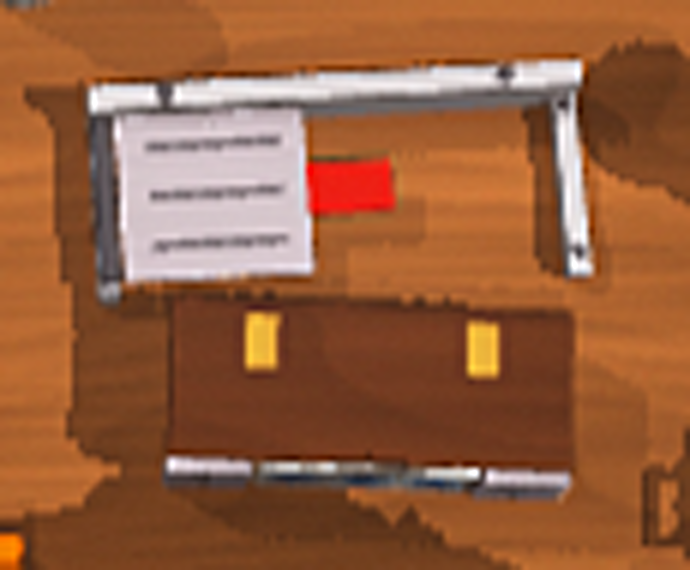

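View pics/cs.png

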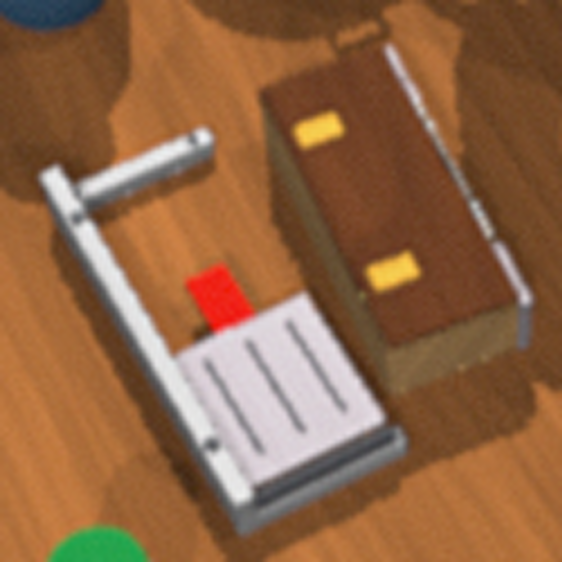

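```bash
python3 - <<'E'
from h import *
def T(u,v,z): return ray("top",u/6+255-0.4,v/6+150-0.4,z).round(4)
def S(u,v,z): return ray("scene",u/4.5+180-0.4,v/4.5+115-0.4,z).round(4)
print("lid T",[T(*p,.066) for p in [(172,300),(573,310),(570,468),(167,459)]])
print("lid S",[S(*p,.066) for p in [(388,352),(262,92),(385,48),(525,300)]])
print("plates top T z59", [T(*p,.059) for p in [(166,468),(252,470),(484,480),(570,482)]])
print("plates bottom T z2", [T(*p,.002) for p in [(166,485),(570,497)]])
print("back T z45", [T(*p,.045) for p in [(90,86),(580,62),(580,85),(92,112)]])
print("back S z45", [S(*p,.045) for p in [(60,167),(250,490)]])
print("leaf T z29", [T(*p,.029) for p in [(114,115),(303,110),(313,272),(124,283)]])
print("rcurb T z18", [T(*p,.018) for p in [(553,95),(590,270),(568,275)]])
for n in("top","scene"):
    im=cv2.imread(f"pics/{n}0.png"); b,g,rr=[im[:,:,i].astype(int) for i in range(3)]
    m=((rr>180)&(g<60)&(b<60)).astype(np.uint8)
    k,l,st,ce=cv2.connectedComponentsWithStats(m)
    for i in range(1,k):
        if st[i,4]>20: 
            p=np.argwhere(l==i)[:,::-1].astype(np.float32); W=np.array([ray(n,*q,.029)[:2] for q in p],np.float32)
            print(n,ce[i],st[i,4],W.mean(0),cv2.minAreaRect(W))
s=r.get_state(); R=Rn.from_quat(s['eef_rot']).as_matrix(); print(R.round(3))
E
```

```text
lid T [array([ 0.5465, -0.0464,  0.066 ]), array([ 0.536 , -0.2752,  0.066 ]), array([ 0.4448, -0.2683,  0.066 ]), array([ 0.4547, -0.041 ,  0.066 ])]
lid S [array([ 0.5525, -0.0418,  0.066 ]), array([ 0.5347, -0.2671,  0.066 ]), array([ 0.4436, -0.262 ,  0.066 ]), array([ 0.4572, -0.0356,  0.066 ])]
plates top T z59 [array([ 0.4508, -0.0406,  0.059 ]), array([ 0.4486, -0.0892,  0.059 ]), array([ 0.4401, -0.2204,  0.059 ]), array([ 0.4379, -0.2692,  0.059 ])]
plates bottom T z2 [array([ 0.4503, -0.0427,  0.002 ]), array([ 0.4381, -0.2794,  0.002 ])]
back T z45 [array([ 0.681, -0.003,  0.045]), array([ 0.6903, -0.292 ,  0.045 ]), array([ 0.6762, -0.2911,  0.045 ]), array([ 0.6651, -0.0038,  0.045 ])]
back S z45 [array([ 0.6775, -0.289 ,  0.045 ]), array([ 0.6685, -0.004 ,  0.045 ])]
leaf T z29 [array([ 0.6679, -0.0171,  0.029 ]), array([ 0.6688, -0.129 ,  0.029 ]), array([ 0.5702, -0.1311,  0.029 ]), array([ 0.5658, -0.0204,  0.029 ])]
rcurb T z18 [array([ 0.6786, -0.28  ,  0.018 ]), array([ 0.5708, -0.2959,  0.018 ]), array([ 0.568 , -0.2827,  0.018 ])]
top [460.47045101 121.08864697] 1286 [ 0.8358032  -0.70319337] ((0.8356953859329224, -0.703013002872467), (0.11206644773483276, 0.16311755776405334), 0.004775635898113251)
top [312.78632479 180.72649573] 117 [ 0.62134045 -0.15443206] ((0.620343029499054, -0.15514065325260162), (0.049368780106306076, 0.029227184131741524), 88.88822174072266)
scene [109.21038496  70.15219338] 1117 [ 0.7964229  -0.75812584] ((0.7963723540306091, -0.7598792314529419), (0.1638352870941162, 0.11167341470718384), 89.75692749023438)
scene [228.20353982 180.86725664] 113 [ 0.6236217 -0.1525112] ((0.6237118244171143, -0.15311256051063538), (0.028311364352703094, 0.04194808006286621), 2.095374584197998)
[[-0.937 -0.001  0.348]
 [-0.348  0.001 -0.937]
 [ 0.    -1.    -0.002]]
```

```bash
cat >> h.py <<'E'
TH=0.034; N0=np.array([0.621,-0.148,0.])
NX=np.array([np.cos(TH),np.sin(TH),0]); NY=np.array([-np.sin(TH),np.cos(TH),0])
def nich(x,y,z): return N0+NX*x+NY*y+np.array([0,0,z])
def delta(gp, yawtgt=TH):
    """grasp point target world -> tool deltas (share units) and rotvec shares for tool z at yaw"""
    s=r.get_state(); R=Rn.from_quat(s['eef_rot']); 
    zt=np.array([np.cos(yawtgt),np.sin(yawtgt),0]); yt=np.array([0,0,-1.]); xt=np.cross(yt,zt)
    Rt=Rn.from_matrix(np.stack([xt,yt,zt],1)); tcp=np.asarray(gp)+[0,0,.147]
    d=R.inv().apply(tcp-s['tool_pos']); w=(R.inv()*Rt).as_rotvec()
    print("d",d.round(4),"w",(w/np.radians(45)).round(4),"| grasp now",(s['tool_pos']+R.apply([0,.147,0])).round(4),"F",s['contact_force'].round(1),"op",round(s['opening'],3),"t",round(s['clock'],2)); return d,w
E
python3 - <<'E'
from h import *
print("jar",ray("top",259,149,0),ray("scene",206,262,0),ray("top",259,131,.11))
print("orange lid",[ray("top",*p,.066) for p in [(190,240),(259,238),(259,266),(192,268)]])
print("tab N",nich(0,-.011,.025))
delta(nich(0,-.011,.23))
E
```

```text
jar [0.75244926 0.03343531 0.        ] [0.78463307 0.04429898 0.        ] [0.77874828 0.03170303 0.11      ]
orange lid [array([0.41411868, 0.26993309, 0.066     ]), array([0.41586951, 0.03890534, 0.066     ]), array([0.32206951, 0.04063818, 0.066     ]), array([0.32049721, 0.26234539, 0.066     ])]
tab N [ 0.62137393 -0.15899364  0.025     ]
d [-0.5271  0.0274 -0.2592] w [ 1.9000e-03 -1.5902e+00 -1.2000e-03] | grasp now [ 0.2175 -0.5854  0.257 ] F [-0.   0.3 -0.2] op 1.001 t 0.1
```

Request:
{"method": "arm_command", "body": {
  "deltas": [
    {"dx":-0.03,"dz":-0.015,"wy":-0.09},
    {"dx":-0.07,"dz":-0.035,"wy":-0.22},
    {"dx":-0.11,"dz":-0.055,"wy":-0.35},
    {"dx":-0.15,"dz":-0.075,"wy":-0.48},
    {"dx":-0.19,"dz":-0.095,"wy":-0.61}
  ],
  "claw": 0.05
}}

```text
invalid input at $.deltas[0]: expected keys dx, dy, dz, wx, wy, wz
```

```bash
python3 - <<'E'
from h import *
delta(nich(0,-.011,.23)); print(r.get_state()['q'].round(2))
E
```

```text
d [-0.5271  0.0274 -0.2592] w [ 1.9000e-03 -1.5902e+00 -1.2000e-03] | grasp now [ 0.2175 -0.5854  0.257 ] F [-0.   0.3 -0.2] op 1.001 t 0.1
[ 1.25  0.69 -0.19  1.57  0.16  0.9  -0.22]
```

Request:
{"method": "arm_command", "body": {
  "deltas": [
    {"dx":-0.03,"dy":0,"dz":-0.015,"wx":0,"wy":-0.09,"wz":0},
    {"dx":-0.07,"dy":0,"dz":-0.035,"wx":0,"wy":-0.22,"wz":0},
    {"dx":-0.11,"dy":0,"dz":-0.055,"wx":0,"wy":-0.35,"wz":0},
    {"dx":-0.15,"dy":0,"dz":-0.075,"wx":0,"wy":-0.48,"wz":0},
    {"dx":-0.19,"dy":0,"dz":-0.095,"wx":0,"wy":-0.61,"wz":0}
  ],
  "claw": 0.05
}}

```text
clock: 0.6
tool_pos: [0.3635, -0.4292, 0.4045]
eef_rot: [-0.288, 0.646, -0.646, 0.288]
contact_force: [0.5, -0.0, 0.2]
opening: 0.564
```

```bash
python3 - <<'E'
from h import *
delta(nich(0,-.011,.23)); print(r.get_state()['q'].round(2))
E
```

```text
d [-0.3733  0.0275  0.0112] w [ 6.000e-04 -9.753e-01 -2.000e-04] | grasp now [ 0.3635 -0.4291  0.2575] F [ 0.5 -0.   0.2] op 0.564 t 0.6
[ 0.98  0.62 -0.32  1.75  0.25  0.81 -0.19]
```

Request:
{"method": "arm_command", "body": {
  "deltas": [
    {"dx":-0.04,"dy":0,"dz":0.001,"wx":0,"wy":-0.11,"wz":0},
    {"dx":-0.08,"dy":0,"dz":0.002,"wx":0,"wy":-0.22,"wz":0},
    {"dx":-0.12,"dy":0,"dz":0.004,"wx":0,"wy":-0.33,"wz":0},
    {"dx":-0.16,"dy":0,"dz":0.005,"wx":0,"wy":-0.44,"wz":0},
    {"dx":-0.2,"dy":0,"dz":0.006,"wx":0,"wy":-0.55,"wz":0}
  ]
}}

```text
clock: 1.1
tool_pos: [0.5022, -0.2851, 0.4044]
eef_rot: [-0.42, 0.569, -0.569, 0.419]
contact_force: [1.7, 0.2, 0.4]
opening: 0.523
```

```bash
python3 - <<'E'
from h import *
delta(nich(0,-.011,.23)); print(r.get_state()['q'].round(2))
E
```

```text
d [-0.1557  0.0274  0.0765] w [ 1.000e-03 -4.257e-01  1.000e-04] | grasp now [ 0.5021 -0.2851  0.2574] F [1.7 0.2 0.4] op 0.523 t 1.1
[ 0.68  0.65 -0.42  1.71  0.33  0.86 -0.18]
```

Request:
{"method": "arm_command", "body": {
  "deltas": [
    {"dx":-0.035,"dy":0,"dz":0.017,"wx":0,"wy":-0.1,"wz":0},
    {"dx":-0.075,"dy":0.005,"dz":0.037,"wx":0,"wy":-0.2,"wz":0},
    {"dx":-0.115,"dy":0.01,"dz":0.057,"wx":0,"wy":-0.31,"wz":0},
    {"dx":-0.145,"dy":0.02,"dz":0.07,"wx":0.001,"wy":-0.39,"wz":0},
    {"dx":-0.156,"dy":0.027,"dz":0.0765,"wx":0.001,"wy":-0.426,"wz":0}
  ]
}}

```text
clock: 1.6
tool_pos: [0.6227, -0.1562, 0.3769]
eef_rot: [-0.508, 0.491, -0.49, 0.51]
contact_force: [0.0, -0.6, 0.4]
opening: 0.523
```

Request:
{"method": "arm_command", "body": {
  "deltas": [
    {"dx":0,"dy":0.03,"dz":0,"wx":0,"wy":0,"wz":0},
    {"dx":0,"dy":0.065,"dz":0,"wx":0,"wy":0,"wz":0},
    {"dx":0,"dy":0.09,"dz":0,"wx":0,"wy":0,"wz":0},
    {"dx":0,"dy":0.1,"dz":0,"wx":0,"wy":0,"wz":0},
    {"dx":0,"dy":0.1,"dz":0,"wx":0,"wy":0,"wz":0}
  ]
}}

```text
clock: 2.1
tool_pos: [0.6203, -0.1615, 0.2763]
eef_rot: [0.508, -0.493, 0.492, -0.507]
contact_force: [0.6, 0.2, 0.5]
opening: 0.529
```

```bash
python3 - <<'E'
from h import *
delta(nich(0,-.011,.031)); print(r.get_state()['q'].round(2))
a=snap("scene","s1")[80:280,120:360]; cv2.imwrite("pics/s1c.png",cv2.resize(a,None,fx=3,fy=3,interpolation=cv2.INTER_CUBIC))
a=snap("top","t1")[110:270,200:400]; cv2.imwrite("pics/t1c.png",cv2.resize(a,None,fx=3.5,fy=3.5,interpolation=cv2.INTER_CUBIC))
E
```

```text
d [-0.0025  0.0983  0.0014] w [ 0.0035 -0.0058  0.0005] | grasp now [ 0.6199 -0.1615  0.1293] F [0.6 0.2 0.5] op 0.529 t 2.1
[ 0.41  0.9  -0.42  1.61  0.49  0.75 -0.21]
```

View pics/s1c.png

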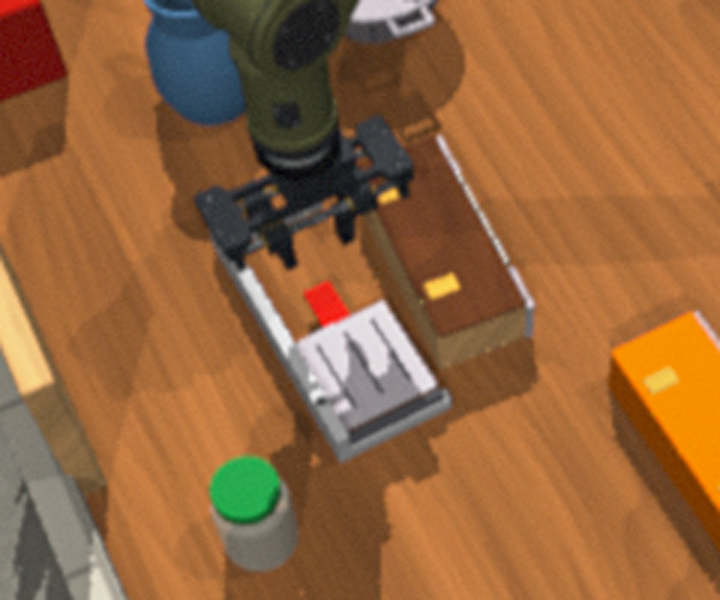

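View pics/t1c.png

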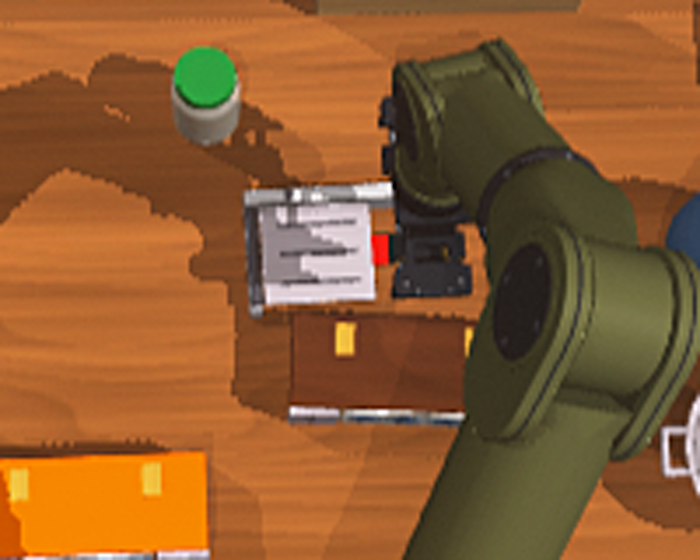

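Request:
{"method": "arm_command", "body": {
  "deltas": [
    {"dx":-0.001,"dy":0.02,"dz":0.001,"wx":0.003,"wy":-0.006,"wz":0},
    {"dx":-0.0025,"dy":0.045,"dz":0.0015,"wx":0.003,"wy":-0.006,"wz":0},
    {"dx":-0.0025,"dy":0.07,"dz":0.0015,"wx":0.003,"wy":-0.006,"wz":0},
    {"dx":-0.0025,"dy":0.09,"dz":0.0015,"wx":0.003,"wy":-0.006,"wz":0},
    {"dx":-0.0025,"dy":0.098,"dz":0.0015,"wx":0.003,"wy":-0.006,"wz":0}
  ]
}}

```text
clock: 2.7
tool_pos: [0.6228, -0.1582, 0.1795]
eef_rot: [-0.508, 0.49, -0.492, 0.509]
contact_force: [0.5, -0.9, -0.0]
opening: 0.527
```

```bash
python3 - <<'E'
from h import *
delta(nich(0,-.011,.031)); print(r.get_state()['q'].round(2))
a=snap("scene","s2")[80:280,120:360]; cv2.imwrite("pics/s2c.png",cv2.resize(a,None,fx=3,fy=3,interpolation=cv2.INTER_CUBIC))
E
```

```text
d [ 0.0008  0.0015 -0.0014] w [-0.0039  0.0014  0.0006] | grasp now [ 0.6232 -0.1582  0.0325] F [ 0.5 -0.9 -0. ] op 0.527 t 2.7
[ 0.36  1.03 -0.35  1.63  0.56  0.58 -0.27]
```

View pics/s2c.png

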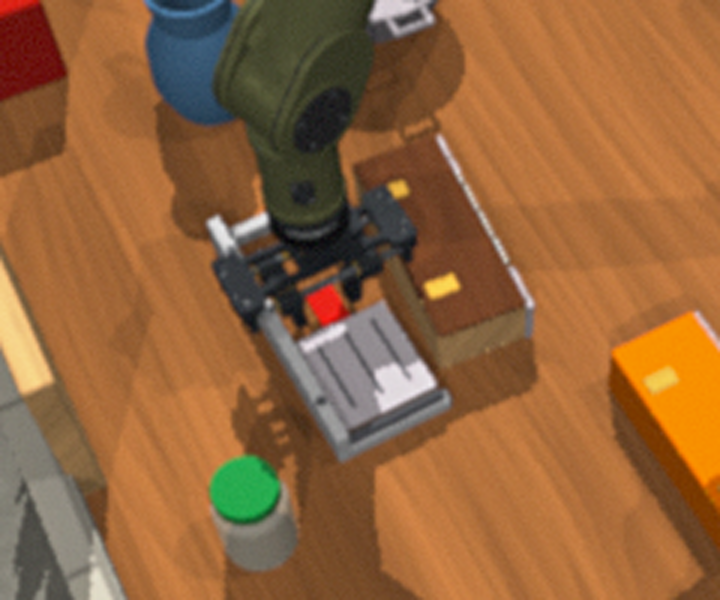

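Request:
{"method": "arm_command", "body": {
  "deltas": [
    {"dx":0,"dy":0,"dz":0,"wx":0,"wy":0,"wz":0},
    {"dx":0,"dy":0,"dz":0,"wx":0,"wy":0,"wz":0},
    {"dx":0,"dy":0,"dz":0,"wx":0,"wy":0,"wz":0},
    {"dx":0,"dy":0,"dz":0,"wx":0,"wy":0,"wz":0},
    {"dx":0,"dy":0,"dz":0,"wx":0,"wy":0,"wz":0}
  ],
  "claw": -1,
  "grip_force": 15
}}

```text
clock: 3.25
tool_pos: [0.6224, -0.1581, 0.1811]
eef_rot: [-0.508, 0.49, -0.492, 0.509]
contact_force: [-3.9, -0.2, 6.8]
opening: 0.338
```

```bash
python3 - <<'E'
from h import *
delta(nich(0,-.011,.031))
# arc deltas: tab at angle a, relative to start; grip offset along -> dx (tool x) sign
s=r.get_state();R=Rn.from_quat(s['eef_rot']).as_matrix();print(R.round(3))
for a in range(0,181,10):
    t=np.radians(a); print(a,"y",round(.15*(1-np.cos(t)),4),"z",round(.15*np.sin(t),4))
E
```

```text
d [ 0.0009  0.0031 -0.0011] w [-0.0036  0.0014  0.0012] | grasp now [ 0.6228 -0.1582  0.0341] F [-3.9 -0.2  6.8] op 0.338 t 3.25
[[ 0.035  0.003  0.999]
 [-0.999 -0.001  0.035]
 [ 0.001 -1.     0.003]]
0 y 0.0 z 0.0
10 y 0.0023 z 0.026
20 y 0.009 z 0.0513
30 y 0.0201 z 0.075
40 y 0.0351 z 0.0964
50 y 0.0536 z 0.1149
60 y 0.075 z 0.1299
70 y 0.0987 z 0.141
80 y 0.124 z 0.1477
90 y 0.15 z 0.15
100 y 0.176 z 0.1477
110 y 0.2013 z 0.141
120 y 0.225 z 0.1299
130 y 0.2464 z 0.1149
140 y 0.2649 z 0.0964
150 y 0.2799 z 0.075
160 y 0.291 z 0.0513
170 y 0.2977 z 0.026
180 y 0.3 z 0.0
```

Request:
{"method": "arm_command", "body": {
  "deltas": [
    {"dx":-0.0015,"dy":-0.021,"dz":0,"wx":0,"wy":0,"wz":0},
    {"dx":-0.006,"dy":-0.041,"dz":0,"wx":0,"wy":0,"wz":0},
    {"dx":-0.013,"dy":-0.061,"dz":0,"wx":0,"wy":0,"wz":0},
    {"dx":-0.023,"dy":-0.0795,"dz":0,"wx":0,"wy":0,"wz":0},
    {"dx":-0.035,"dy":-0.0965,"dz":0,"wx":0,"wy":0,"wz":0}
  ]
}}

```text
clock: 3.75
tool_pos: [0.6209, -0.1226, 0.2778]
eef_rot: [-0.508, 0.49, -0.492, 0.509]
contact_force: [-0.6, 0.5, -4.1]
opening: 0.339
```

```bash
python3 - <<'E'
from h import *
delta(nich(0,-.011+.0351,.034+.0964))
a=snap("scene","s3")[80:280,120:360]; cv2.imwrite("pics/s3c.png",cv2.resize(a,None,fx=3,fy=3,interpolation=cv2.INTER_CUBIC))
E
```

```text
d [ 0.0013  0.0004 -0.0008] w [-0.0042  0.0012  0.0011] | grasp now [ 0.6214 -0.1227  0.1309] F [-0.6  0.5 -4.1] op 0.339 t 3.75
```

View pics/s3c.png

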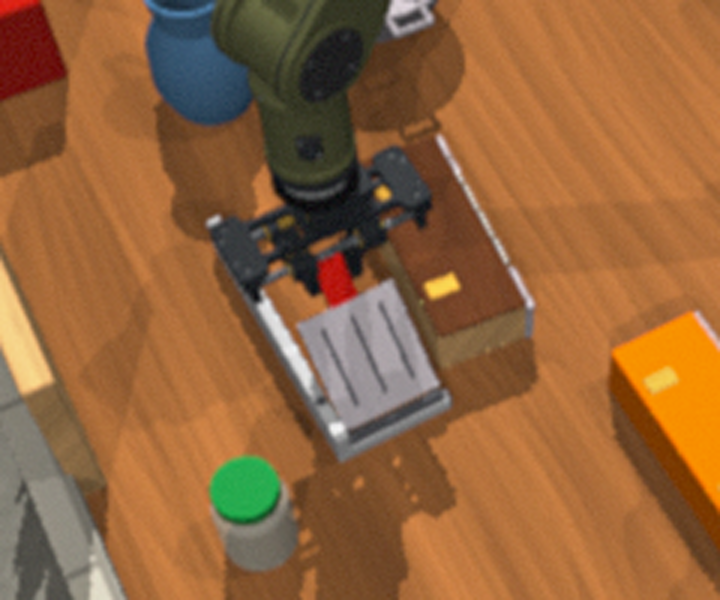

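Request:
{"method": "arm_command", "body": {
  "deltas": [
    {"dx":-0.0145,"dy":-0.015,"dz":0,"wx":0,"wy":0,"wz":0},
    {"dx":-0.031,"dy":-0.028,"dz":0,"wx":0,"wy":0,"wz":0},
    {"dx":-0.049,"dy":-0.0385,"dz":0,"wx":0,"wy":0,"wz":0},
    {"dx":-0.0685,"dy":-0.0465,"dz":0,"wx":0,"wy":0,"wz":0},
    {"dx":-0.089,"dy":-0.0515,"dz":0,"wx":0,"wy":0,"wz":0}
  ]
}}

```text
clock: 4.3
tool_pos: [0.6175, -0.032, 0.3289]
eef_rot: [-0.508, 0.49, -0.492, 0.51]
contact_force: [-1.6, -1.9, -2.4]
opening: 0.338
```

```bash
python3 - <<'E'
from h import *
delta(nich(0,-.011+.124,.034+.1477)); print(r.get_state()['q'].round(2))
a0,=[80]
for a in (88,96,104,112,120):
    t=np.radians(a);u=np.radians(80); print(a,round(.15*(np.cos(u)-np.cos(t)),4),round(.15*(np.sin(t)-np.sin(u)),4))
for a in (128,136,144,150,156):
    t=np.radians(a);u=np.radians(120); print(a,round(.15*(np.cos(u)-np.cos(t)),4),round(.15*(np.sin(t)-np.sin(u)),4))
E
```

```text
d [ 0.003   0.0002 -0.0004] w [-0.0038  0.0022  0.0005] | grasp now [ 0.6179 -0.0321  0.1819] F [-1.6 -1.9 -2.4] op 0.338 t 4.3
[ 0.21  0.8  -0.43  1.65  0.44  0.79 -0.38]
88 0.0208 0.0022
96 0.0417 0.0015
104 0.0623 -0.0022
112 0.0822 -0.0086
120 0.101 -0.0178
128 0.0173 -0.0117
136 0.0329 -0.0257
144 0.0464 -0.0417
150 0.0549 -0.0549
156 0.062 -0.0689
```

Request:
{"method": "arm_command", "body": {
  "deltas": [
    {"dx":-0.019,"dy":-0.002,"dz":0,"wx":0,"wy":0,"wz":0},
    {"dx":-0.039,"dy":-0.0015,"dz":0,"wx":0,"wy":0,"wz":0},
    {"dx":-0.06,"dy":0.002,"dz":0,"wx":0,"wy":0,"wz":0},
    {"dx":-0.08,"dy":0.0085,"dz":0,"wx":0,"wy":0,"wz":0},
    {"dx":-0.099,"dy":0.018,"dz":0,"wx":0,"wy":0,"wz":0}
  ]
}}

```text
clock: 4.8
tool_pos: [0.6136, 0.0687, 0.3104]
eef_rot: [-0.508, 0.49, -0.491, 0.511]
contact_force: [-1.5, -1.5, -0.5]
opening: 0.337
```

Request:
{"method": "arm_command", "body": {
  "deltas": [
    {"dx":-0.017,"dy":0.0115,"dz":0,"wx":0,"wy":0,"wz":0},
    {"dx":-0.033,"dy":0.0255,"dz":0,"wx":0,"wy":0,"wz":0},
    {"dx":-0.0465,"dy":0.0415,"dz":0,"wx":0,"wy":0,"wz":0},
    {"dx":-0.055,"dy":0.055,"dz":0,"wx":0,"wy":0,"wz":0},
    {"dx":-0.062,"dy":0.069,"dz":0,"wx":0,"wy":0,"wz":0}
  ]
}}

```text
clock: 5.3
tool_pos: [0.6114, 0.1307, 0.24]
eef_rot: [-0.508, 0.491, -0.49, 0.511]
contact_force: [-3.6, 4.2, 1.0]
opening: 0.34
```

```bash
python3 - <<'E'
from h import *
t=np.radians(156)
delta(nich(0,.139-.15*np.cos(t),.034+.15*np.sin(t)))
a=snap("scene","s4")[80:340,120:440]; cv2.imwrite("pics/s4c.png",cv2.resize(a,None,fx=2.3,fy=2.3,interpolation=cv2.INTER_CUBIC))
E
```

```text
d [ 0.0028 -0.002   0.0001] w [-0.0029  0.0052 -0.0052] | grasp now [0.6117 0.1313 0.093 ] F [-3.6  4.2  1. ] op 0.34 t 5.3
```

View pics/s4c.png

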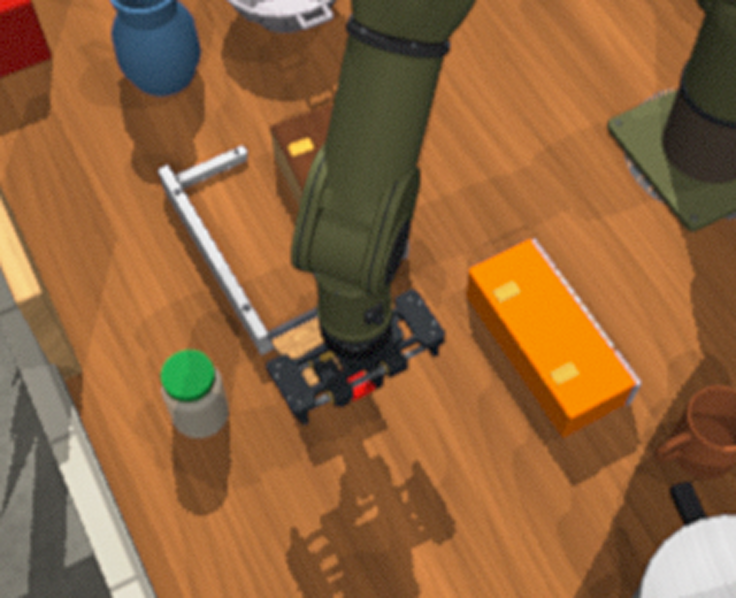

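Request:
{"method": "arm_command", "body": {
  "deltas": [
    {"dx":-0.003,"dy":0.0135,"dz":0,"wx":0,"wy":0,"wz":0},
    {"dx":-0.007,"dy":0.0285,"dz":0,"wx":0,"wy":0,"wz":0},
    {"dx":-0.0095,"dy":0.044,"dz":0,"wx":0,"wy":0,"wz":0},
    {"dx":-0.0105,"dy":0.052,"dz":0,"wx":0,"wy":0,"wz":0},
    {"dx":-0.0105,"dy":0.057,"dz":0,"wx":0,"wy":0,"wz":0}
  ]
}}

```text
clock: 5.85
tool_pos: [0.6111, 0.1412, 0.1828]
eef_rot: [-0.508, 0.491, -0.489, 0.511]
contact_force: [-4.8, 6.9, 0.5]
opening: 0.339
```

Request:
{"method": "arm_command", "body": {
  "deltas": [
    {"dx":0,"dy":0,"dz":0,"wx":0,"wy":0,"wz":0},
    {"dx":0,"dy":0,"dz":0,"wx":0,"wy":0,"wz":0},
    {"dx":0,"dy":0,"dz":0,"wx":0,"wy":0,"wz":0},
    {"dx":0,"dy":0,"dz":0,"wx":0,"wy":0,"wz":0},
    {"dx":0,"dy":0,"dz":0,"wx":0,"wy":0,"wz":0}
  ],
  "claw": 0.05
}}

```text
clock: 6.35
tool_pos: [0.6126, 0.137, 0.184]
eef_rot: [-0.508, 0.49, -0.492, 0.51]
contact_force: [0.5, -0.1, -0.2]
opening: 0.529
```

```bash
python3 - <<'E'
from h import *
delta(nich(0,.289,.034))
a=snap("scene","s5")[80:340,120:440]; cv2.imwrite("pics/s5c.png",cv2.resize(a,None,fx=2.3,fy=2.3,interpolation=cv2.INTER_CUBIC))
E
```

```text
d [-0.0039  0.003  -0.0013] w [-0.0052  0.0008  0.0005] | grasp now [0.6132 0.1369 0.037 ] F [ 0.5 -0.1 -0.2] op 0.529 t 6.35
```

View pics/s5c.png

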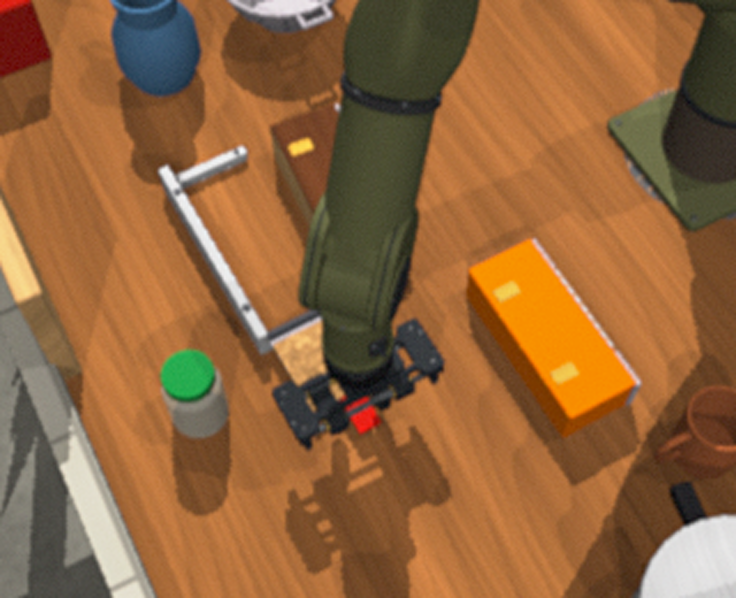

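Request:
{"method": "arm_command", "body": {
  "deltas": [
    {"dx":0,"dy":-0.03,"dz":0,"wx":0,"wy":0,"wz":0},
    {"dx":0,"dy":-0.065,"dz":0,"wx":0,"wy":0,"wz":0},
    {"dx":0,"dy":-0.1,"dz":0,"wx":0,"wy":0,"wz":0},
    {"dx":0,"dy":-0.13,"dz":0,"wx":0,"wy":0,"wz":0},
    {"dx":0,"dy":-0.15,"dz":0,"wx":0,"wy":0,"wz":0}
  ]
}}

```text
clock: 6.9
tool_pos: [0.6121, 0.1375, 0.3363]
eef_rot: [-0.507, 0.49, -0.493, 0.51]
contact_force: [-0.3, 0.3, 0.6]
opening: 0.527
```

```bash
python3 - <<'E'
from h import *
# right plate contact on chest: compute from measured plates
ya=np.array([.0129,.2286,0]);ya/=np.linalg.norm(ya); xa=np.array([ya[1],-ya[0],0]); mid=np.array([.4443,-.1548,0])
for s in (90,-90): print(s, mid+ya*s/1000)
pr=mid-ya*.09
delta(pr-NX*.034+[0,0,.17])
E
```

```text
90 [ 0.44937067 -0.06494296  0.        ]
-90 [ 0.43922933 -0.24465704  0.        ]
d [ 0.3758  0.0177 -0.2203] w [-0.008   0.0014 -0.0008] | grasp now [0.613  0.1376 0.1893] F [-0.3  0.3  0.6] op 0.527 t 6.9
```

Request:
{"method": "arm_command", "body": {
  "deltas": [
    {"dx":0.03,"dy":0,"dz":-0.018,"wx":-0.002,"wy":0,"wz":0},
    {"dx":0.07,"dy":0,"dz":-0.041,"wx":-0.004,"wy":0,"wz":0},
    {"dx":0.11,"dy":0,"dz":-0.065,"wx":-0.006,"wy":0,"wz":0},
    {"dx":0.15,"dy":0,"dz":-0.088,"wx":-0.008,"wy":0,"wz":0},
    {"dx":0.19,"dy":0,"dz":-0.111,"wx":-0.008,"wy":0,"wz":0}
  ],
  "claw": -1
}}

```text
clock: 7.4
tool_pos: [0.5065, -0.058, 0.3337]
eef_rot: [0.51, -0.492, 0.491, -0.508]
contact_force: [-0.0, -0.6, 0.6]
opening: 0.099
```

Request:
{"method": "arm_command", "body": {
  "deltas": [
    {"dx":0.04,"dy":0,"dz":-0.024,"wx":0,"wy":0,"wz":0},
    {"dx":0.08,"dy":0,"dz":-0.047,"wx":0,"wy":0,"wz":0},
    {"dx":0.12,"dy":0,"dz":-0.071,"wx":0,"wy":0,"wz":0},
    {"dx":0.16,"dy":0,"dz":-0.094,"wx":0,"wy":0,"wz":0},
    {"dx":0.186,"dy":0,"dz":-0.109,"wx":0,"wy":0,"wz":0}
  ]
}}

```text
clock: 7.9
tool_pos: [0.403, -0.2493, 0.3338]
eef_rot: [0.509, -0.493, 0.491, -0.506]
contact_force: [0.8, -0.2, -0.3]
opening: 0.003
```

```bash
python3 - <<'E'
from h import *
delta(np.array([.4392,-.2447,.034])-NX*.034);print(r.get_state()['q'].round(2))
a=snap("scene","s6")[80:340,120:440]; cv2.imwrite("pics/s6c.png",cv2.resize(a,None,fx=2.3,fy=2.3,interpolation=cv2.INTER_CUBIC))
a=snap("top","t6")[130:260,230:400]; cv2.imwrite("pics/t6c.png",cv2.resize(a,None,fx=4.5,fy=4.5,interpolation=cv2.INTER_CUBIC))
E
```

```text
d [-0.0036  0.1528  0.0031] w [ 0.0058 -0.0032  0.0023] | grasp now [ 0.4023 -0.2495  0.1868] F [ 0.8 -0.2 -0.3] op 0.003 t 7.9
[ 0.74  0.64 -0.45  2.07  0.54  0.54 -0.07]
```

View pics/s6c.png

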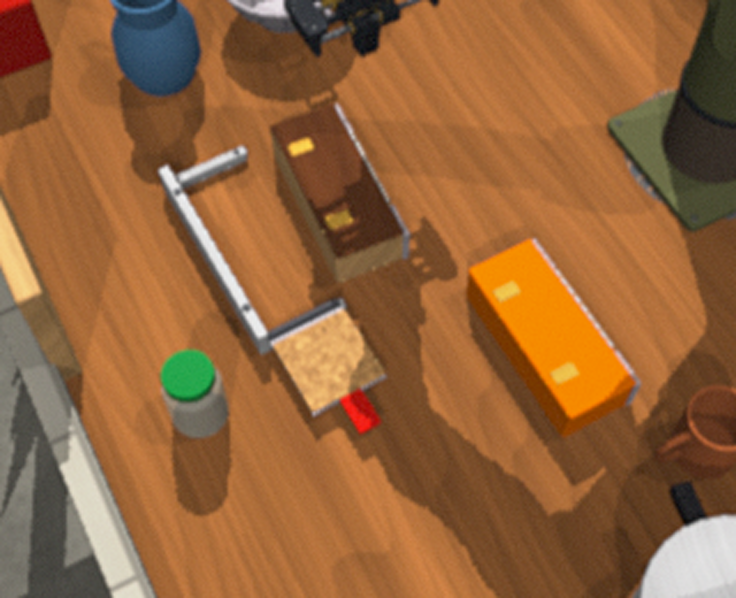

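View pics/t6c.png

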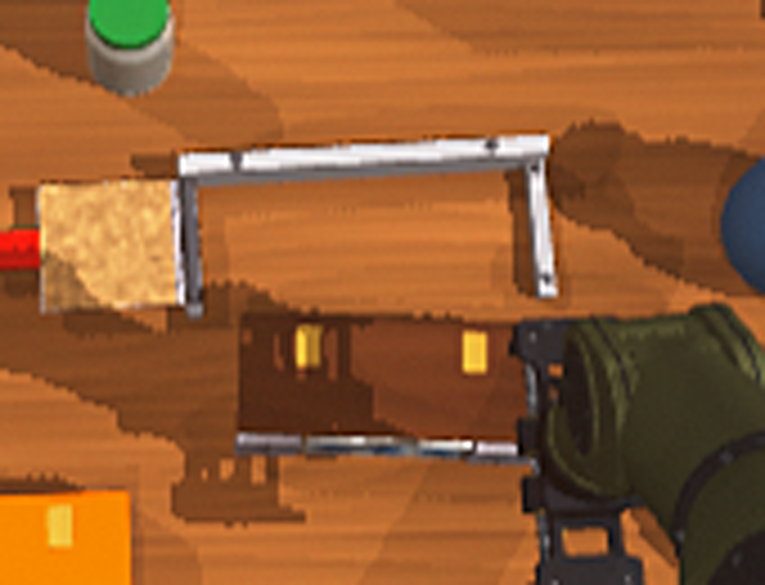

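Request:
{"method": "arm_command", "body": {
  "deltas": [
    {"dx":-0.001,"dy":0.03,"dz":0.001,"wx":0.005,"wy":-0.003,"wz":0.002},
    {"dx":-0.003,"dy":0.07,"dz":0.001,"wx":0.005,"wy":-0.003,"wz":0.002},
    {"dx":-0.003,"dy":0.11,"dz":0.001,"wx":0.005,"wy":-0.003,"wz":0.002},
    {"dx":-0.003,"dy":0.14,"dz":0.001,"wx":0.005,"wy":-0.003,"wz":0.002},
    {"dx":-0.003,"dy":0.153,"dz":0.001,"wx":0.005,"wy":-0.003,"wz":0.002}
  ]
}}

```text
clock: 8.5
tool_pos: [0.4061, -0.2417, 0.1785]
eef_rot: [-0.509, 0.491, -0.489, 0.51]
contact_force: [-1.2, 0.5, -0.2]
opening: 0.004
```

Request:
{"method": "arm_command", "body": {
  "deltas": [
    {"dx":0,"dy":0,"dz":0.003,"wx":0,"wy":0,"wz":0},
    {"dx":0,"dy":0,"dz":0.006,"wx":0,"wy":0,"wz":0},
    {"dx":0,"dy":0,"dz":0.009,"wx":0,"wy":0,"wz":0},
    {"dx":0,"dy":0,"dz":0.012,"wx":0,"wy":0,"wz":0},
    {"dx":0,"dy":0,"dz":0.015,"wx":0,"wy":0,"wz":0}
  ]
}}

```text
clock: 9.0
tool_pos: [0.4203, -0.2429, 0.1815]
eef_rot: [-0.509, 0.491, -0.491, 0.509]
contact_force: [-5.0, 1.2, 3.7]
opening: 0.008
```

```bash
python3 - <<'E'
from h import *
delta(np.array([.4392,-.2447,.034])-NX*.0175);print(r.get_state()['q'].round(2))
a=snap("scene","s7")[60:260,160:400]; cv2.imwrite("pics/s7c.png",cv2.resize(a,None,fx=3,fy=3,interpolation=cv2.INTER_CUBIC))
E
```

```text
d [0.0024 0.0005 0.0013] w [-0.0003  0.0035 -0.0008] | grasp now [ 0.4204 -0.2428  0.0345] F [-5.   1.2  3.7] op 0.008 t 9.0
[ 0.51  0.93 -0.13  2.12  0.77  0.14 -0.3 ]
```

View pics/s7c.png

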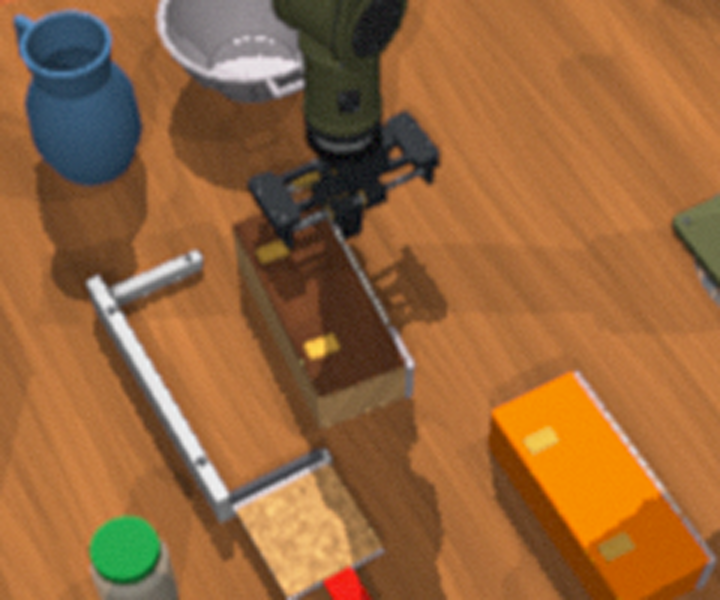

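Request:
{"method": "arm_command", "body": {
  "deltas": [
    {"dx":0,"dy":0,"dz":0.004,"wx":0,"wy":0,"wz":0},
    {"dx":0,"dy":0,"dz":0.008,"wx":0,"wy":0,"wz":0},
    {"dx":0,"dy":0,"dz":0.012,"wx":0,"wy":0,"wz":0},
    {"dx":0,"dy":0,"dz":0.016,"wx":0,"wy":0,"wz":0},
    {"dx":0,"dy":0,"dz":0.02,"wx":0,"wy":0,"wz":0}
  ]
}}

```text
clock: 9.55
tool_pos: [0.4357, -0.2446, 0.1813]
eef_rot: [0.512, -0.494, 0.49, -0.504]
contact_force: [-11.1, -5.9, 11.1]
opening: 0.005
```

```bash
cat >> h.py <<'E'
def chest_s(im):
    """lid outline in scene view: top plane z=.066, brown dark mask -> minAreaRect in world"""
    hsv=cv2.cvtColor(im,cv2.COLOR_BGR2HSV)
    return hsv
E
python3 - <<'E'
from h import *
delta(np.array([.4392,-.2447,.034]));print(r.get_state()['q'].round(2))
a=snap("scene","s8")[90:230,180:310]; cv2.imwrite("pics/s8c.png",cv2.resize(a,None,fx=4.2,fy=4.2,interpolation=cv2.INTER_CUBIC))
a=snap("top","t8")[130:260,230:400]; cv2.imwrite("pics/t8c.png",cv2.resize(a,None,fx=4.5,fy=4.5,interpolation=cv2.INTER_CUBIC))
E
```

```text
d [0.0002 0.0002 0.0035] w [ 0.0151 -0.0025  0.0044] | grasp now [ 0.434  -0.2452  0.0343] F [-11.1  -5.9  11.1] op 0.005 t 9.55
[ 0.52  0.93 -0.17  2.07  0.75  0.21 -0.29]
```

View pics/s8c.png

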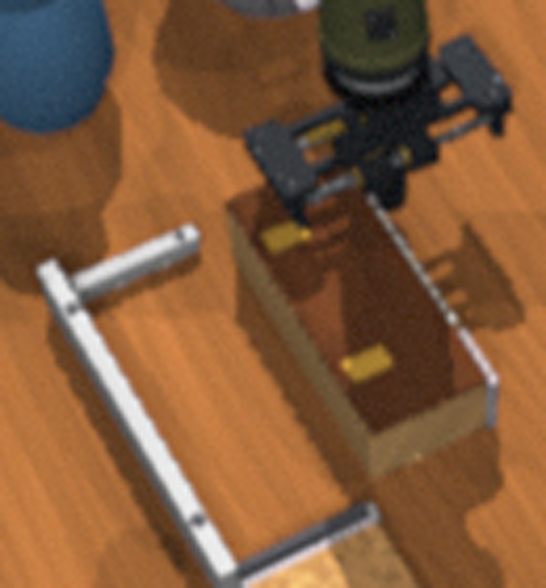

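View pics/t8c.png

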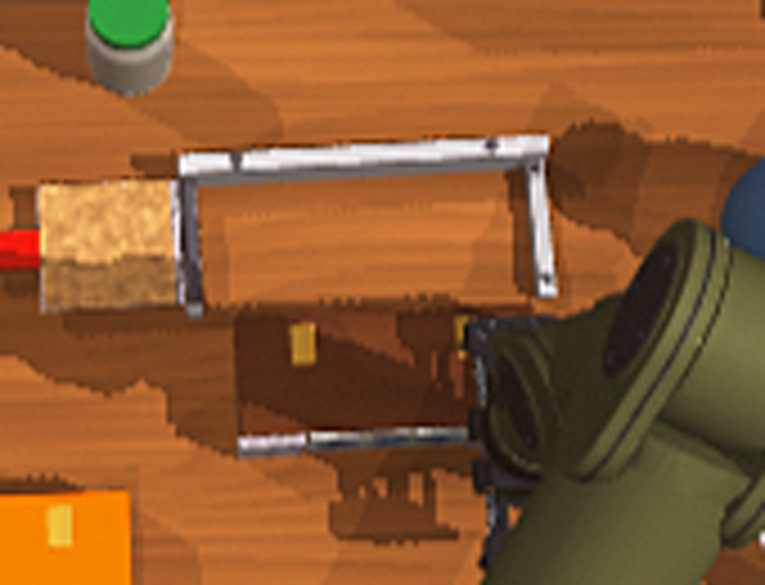

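```bash
cat >> h.py <<'E'
def tn(p):
    d=np.asarray(p)-N0; return np.array([d@NX,d@NY])*1000
E
python3 - <<'E'
from h import *
def T(u,v,z): return tn(ray("top",u/4.5+230-0.4,v/4.5+130-0.4,z)).round(1)
print("near edge z59", T(238,440,.059),T(306,436,.059),T(465,430,.059))
print("lid far", T(237,308,.066), T(530,303,.066))
print("near lid", T(238,436,.066))
print("back near face", T(200,180,.045),T(530,162,.045))
g=r.get_state(); print(tn(g['tool_pos']))
E
```

```text
near edge z59 [-165.7  112.3] [-165.5   60.9] [-167.6  -59.6]
lid far [-65.3 107.1] [ -73.5 -116.3]
near lid [-163.9  112.5]
back near face [ 43.4 128.5] [  44.3 -130.6]
[-187.39846919  -90.36466188]
```

Request:
{"method": "arm_command", "body": {
  "deltas": [
    {"dx":0,"dy":0,"dz":-0.008,"wx":0,"wy":0,"wz":0},
    {"dx":0,"dy":0,"dz":-0.016,"wx":0,"wy":0,"wz":0},
    {"dx":0,"dy":0,"dz":-0.018,"wx":0,"wy":0,"wz":0},
    {"dx":-0.02,"dy":0,"dz":-0.018,"wx":0,"wy":0,"wz":0},
    {"dx":-0.05,"dy":0,"dz":-0.018,"wx":0,"wy":0,"wz":0}
  ]
}}

```text
clock: 10.15
tool_pos: [0.4209, -0.1936, 0.1808]
eef_rot: [-0.508, 0.491, -0.492, 0.509]
contact_force: [15.7, 6.8, -1.2]
opening: 0.001
```

```bash
python3 - <<'E'
from h import *
delta(nich(-.166-.0175-.015,.090,.034));g=r.get_state();print(g['q'].round(2),tn(g['tool_pos']))
E
```

```text
d [-0.1287 -0.0002  0.003 ] w [-0.0031 -0.0001 -0.0003] | grasp now [ 0.4213 -0.1935  0.0338] F [15.7  6.8 -1.2] op 0.001 t 10.15
[ 0.36  0.92 -0.04  2.18  0.77  0.04 -0.4 ] [-201.50124976  -38.73038219]
```

Request:
{"method": "arm_command", "body": {
  "deltas": [
    {"dx":0,"dy":-0.006,"dz":0.0,"wx":0,"wy":0,"wz":0},
    {"dx":0,"dy":-0.012,"dz":0,"wx":0,"wy":0,"wz":0},
    {"dx":0,"dy":-0.02,"dz":0,"wx":0,"wy":0,"wz":0},
    {"dx":0,"dy":-0.025,"dz":0,"wx":0,"wy":0,"wz":0},
    {"dx":0,"dy":-0.025,"dz":0,"wx":0,"wy":0,"wz":0}
  ]
}}

```text
clock: 10.65
tool_pos: [0.4207, -0.1938, 0.2067]
eef_rot: [-0.508, 0.491, -0.492, 0.51]
contact_force: [0.0, 0.2, -0.8]
opening: 0.008
```

```bash
python3 - <<'E'
from h import *
delta(nich(-.166-.0175-.015,.090,.034));g=r.get_state();print(g['q'].round(3),tn(g['tool_pos']))
E
```

```text
d [-0.1289  0.0258  0.0033] w [-0.0037  0.0018 -0.001 ] | grasp now [ 0.4212 -0.1937  0.0597] F [ 0.   0.2 -0.8] op 0.008 t 10.65
[ 0.405  0.868 -0.118  2.181  0.759  0.128 -0.39 ] [-201.7010503   -38.94937942]
```

Request:
{"method": "arm_command", "body": {
  "deltas": [
    {"dx":0,"dy":0,"dz":0.006,"wx":-0.045,"wy":0,"wz":0},
    {"dx":0,"dy":0,"dz":0.012,"wx":-0.09,"wy":0,"wz":0},
    {"dx":-0.01,"dy":0,"dz":0.0175,"wx":-0.135,"wy":0,"wz":0},
    {"dx":-0.03,"dy":0,"dz":0.0175,"wx":-0.135,"wy":0,"wz":0},
    {"dx":-0.06,"dy":0,"dz":0.0175,"wx":-0.135,"wy":0,"wz":0}
  ]
}}

```text
clock: 11.15
tool_pos: [0.4361, -0.1336, 0.2057]
eef_rot: [0.534, -0.517, 0.466, -0.481]
contact_force: [-0.4, 0.2, -0.2]
opening: 0.004
```

```bash
python3 - <<'E'
from h import *
g=r.get_state();print(g['q'].round(3),g['contact_force'].round(1),"tip",tn(g['tool_pos']+Rn.from_quat(g['eef_rot']).apply([0,.166,0])), g['tool_pos'][2]-.166)
E
```

```text
[ 0.315  0.877 -0.206  2.152  0.679  0.287 -0.461] [-0.4  0.2 -0.2] tip [-201.57223694   20.78978209] 0.03973512300148177
```

Request:
{"method": "arm_command", "body": {
  "deltas": [
    {"dx":-0.02,"dy":0.002,"dz":0,"wx":0,"wy":0,"wz":0},
    {"dx":-0.04,"dy":0.005,"dz":0,"wx":0,"wy":0,"wz":0},
    {"dx":-0.06,"dy":0.008,"dz":0,"wx":0,"wy":0,"wz":0},
    {"dx":-0.068,"dy":0.01,"dz":0.003,"wx":0,"wy":0,"wz":0},
    {"dx":-0.069,"dy":0.01,"dz":0.008,"wx":0,"wy":0,"wz":0}
  ]
}}

```text
clock: 11.65
tool_pos: [0.4404, -0.0622, 0.195]
eef_rot: [0.536, -0.516, 0.463, -0.482]
contact_force: [-0.3, 0.3, 0.1]
opening: 0.006
```

```bash
cat >> h.py <<'E'
def tip():
    g=r.get_state();R=Rn.from_quat(g['eef_rot'])
    p=g['tool_pos']+R.apply([0,.166,0]); print("t",round(g['clock'],2),"q",g['q'].round(3),"F",g['contact_force'].round(1),"tip niche",tn(p).round(1),"z",p[2].round(4))
E
python3 - <<'E'
from h import *
tip()
a=snap("scene","s9")[90:260,180:340]; cv2.imwrite("pics/s9c.png",cv2.resize(a,None,fx=3.5,fy=3.5,interpolation=cv2.INTER_CUBIC))
E
```

```text
t 11.65 q [ 0.133  0.896 -0.161  2.185  0.649  0.217 -0.58 ] F [-0.3  0.3  0.1] tip niche [-195.2   92.1] z 0.0299
```

View pics/s9c.png

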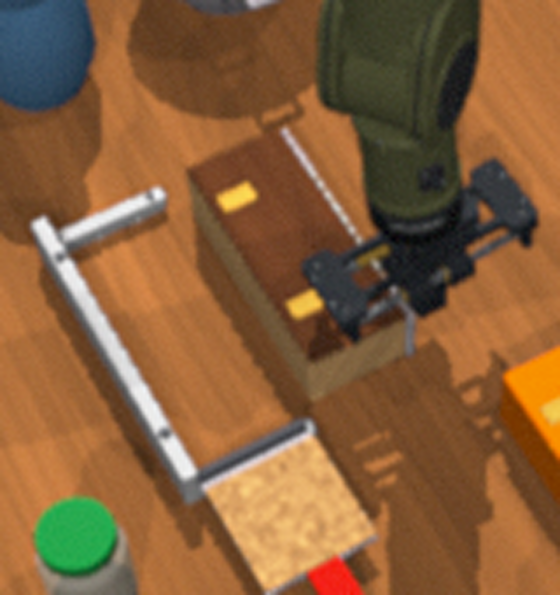

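Request:
{"method": "arm_command", "body": {
  "deltas": [
    {"dx":0,"dy":0,"dz":0.005,"wx":0,"wy":0,"wz":0},
    {"dx":0,"dy":-0.001,"dz":0.01,"wx":0,"wy":0,"wz":0},
    {"dx":0,"dy":-0.0015,"dz":0.014,"wx":0,"wy":0,"wz":0},
    {"dx":0,"dy":-0.002,"dz":0.018,"wx":0,"wy":0,"wz":0},
    {"dx":0,"dy":-0.0025,"dz":0.022,"wx":0,"wy":0,"wz":0}
  ]
}}

```text
clock: 12.2
tool_pos: [0.4622, -0.062, 0.1953]
eef_rot: [0.535, -0.516, 0.463, -0.482]
contact_force: [-2.4, 1.4, -1.7]
opening: 0.004
```

```bash
python3 - <<'E'
from h import *
tip()
a=snap("scene","s10")[90:260,180:340]; cv2.imwrite("pics/s10c.png",cv2.resize(a,None,fx=3.5,fy=3.5,interpolation=cv2.INTER_CUBIC))
a=snap("top","t10")[130:260,230:400]; cv2.imwrite("pics/t10c.png",cv2.resize(a,None,fx=4.5,fy=4.5,interpolation=cv2.INTER_CUBIC))
E
```

```text
t 12.2 q [ 0.161  0.902 -0.211  2.12   0.627  0.291 -0.558] F [-2.4  1.4 -1.7] tip niche [-173.4   91.6] z 0.0302
```

View pics/s10c.png

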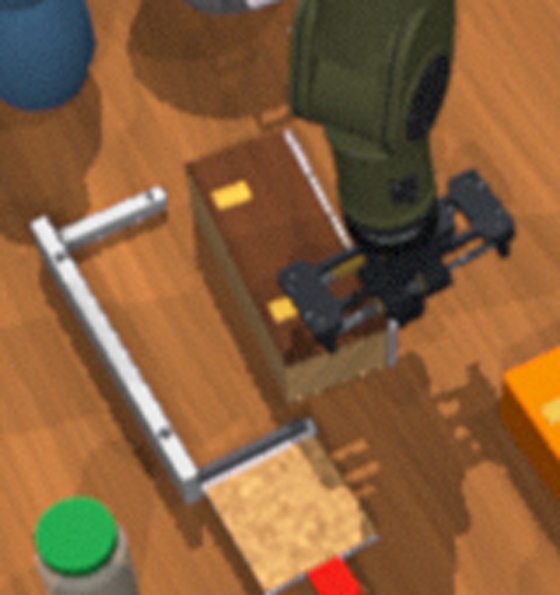

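View pics/t10c.png

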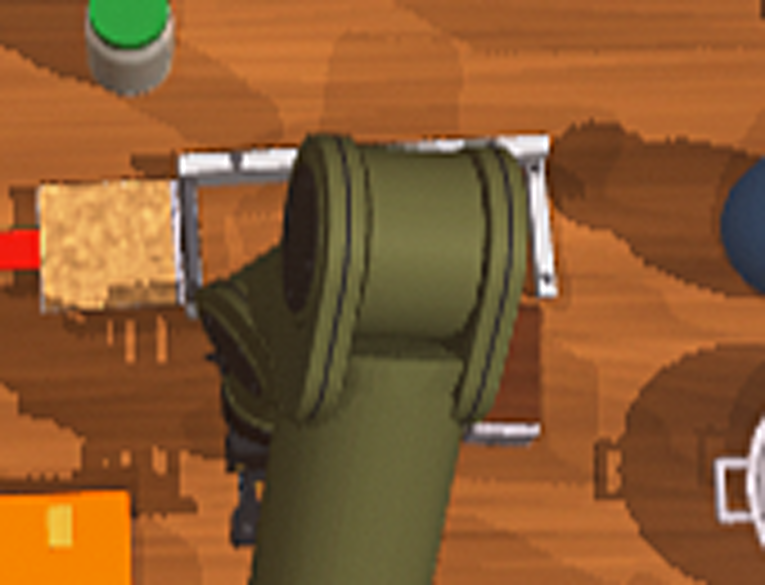

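```bash
cat >> h.py <<'E'
def S(u,v,z,sc,x0,y0): return tn(ray("scene",u/sc+x0-.4,v/sc+y0-.4,z)).round(1)
def Tt(u,v,z,sc,x0,y0): return tn(ray("top",u/sc+x0-.4,v/sc+y0-.4,z)).round(1)
E
python3 - <<'E'
from h import *
print([S(*p,.066,3.5,180,90) for p in [(288,365),(187,163),(285,132)]])
print([Tt(*p,.059,4.5,230,130) for p in [(470,424),(540,428)]], Tt(541,304,.066,4.5,230,130))
E
```

```text
[array([-53.4, 106. ]), array([ -75.6, -119.5]), array([-166.2, -107.2])]
[array([-163.2,  -63.8]), array([-169.2, -116.5])] [ -74.8 -124.6]
```

Request:
{"method": "arm_command", "body": {
  "deltas": [
    {"dx":0,"dy":0.001,"dz":-0.012,"wx":0,"wy":0,"wz":0},
    {"dx":0,"dy":0.003,"dz":-0.025,"wx":0,"wy":0,"wz":0},
    {"dx":0.02,"dy":0.003,"dz":-0.025,"wx":0,"wy":0,"wz":0},
    {"dx":0.05,"dy":0.003,"dz":-0.025,"wx":0,"wy":0,"wz":0},
    {"dx":0.09,"dy":0.003,"dz":-0.025,"wx":0,"wy":0,"wz":0}
  ]
}}

```text
clock: 12.8
tool_pos: [0.4423, -0.1526, 0.1952]
eef_rot: [0.535, -0.514, 0.464, -0.484]
contact_force: [0.2, -1.2, -0.8]
opening: 0.007
```

Request:
{"method": "arm_command", "body": {
  "deltas": [
    {"dx":0.035,"dy":0,"dz":0,"wx":0,"wy":0,"wz":0},
    {"dx":0.065,"dy":0,"dz":0,"wx":0,"wy":0,"wz":0},
    {"dx":0.085,"dy":0,"dz":0,"wx":0,"wy":0,"wz":0},
    {"dx":0.092,"dy":0,"dz":0.003,"wx":0,"wy":0,"wz":0},
    {"dx":0.092,"dy":0,"dz":0.006,"wx":0,"wy":0,"wz":0}
  ]
}}

```text
clock: 13.3
tool_pos: [0.4505, -0.2457, 0.1943]
eef_rot: [0.534, -0.516, 0.465, -0.482]
contact_force: [-3.7, -3.2, 1.0]
opening: 0.007
```

```bash
python3 - <<'E'
from h import *
tip()
E
```

```text
t 13.3 q [ 0.574  0.928 -0.298  1.986  0.7    0.442 -0.248] F [-3.7 -3.2  1. ] tip niche [-190.9  -91.9] z 0.0292
```

Request:
{"method": "arm_command", "body": {
  "deltas": [
    {"dx":0,"dy":-0.0006,"dz":0.006,"wx":0,"wy":0,"wz":0},
    {"dx":0,"dy":-0.0012,"dz":0.012,"wx":0,"wy":0,"wz":0},
    {"dx":0,"dy":-0.0018,"dz":0.018,"wx":0,"wy":0,"wz":0},
    {"dx":0,"dy":-0.0024,"dz":0.023,"wx":0,"wy":0,"wz":0},
    {"dx":0,"dy":-0.003,"dz":0.028,"wx":0,"wy":0,"wz":0}
  ]
}}

```text
clock: 13.8
tool_pos: [0.4762, -0.2435, 0.1941]
eef_rot: [0.538, -0.517, 0.462, -0.48]
contact_force: [-5.8, -4.6, 2.1]
opening: 0.004
```

```bash
python3 - <<'E'
from h import *
tip()
a=snap("scene","s11")[90:260,180:340]; cv2.imwrite("pics/s11c.png",cv2.resize(a,None,fx=3.5,fy=3.5,interpolation=cv2.INTER_CUBIC))
a=snap("top","t11")[130:260,230:400]; cv2.imwrite("pics/t11c.png",cv2.resize(a,None,fx=4.5,fy=4.5,interpolation=cv2.INTER_CUBIC))
E
```

```text
t 13.8 q [ 0.566  0.944 -0.329  1.916  0.668  0.513 -0.226] F [-5.8 -4.6  2.1] tip niche [-166.7  -90.8] z 0.0291
```

View pics/s11c.png

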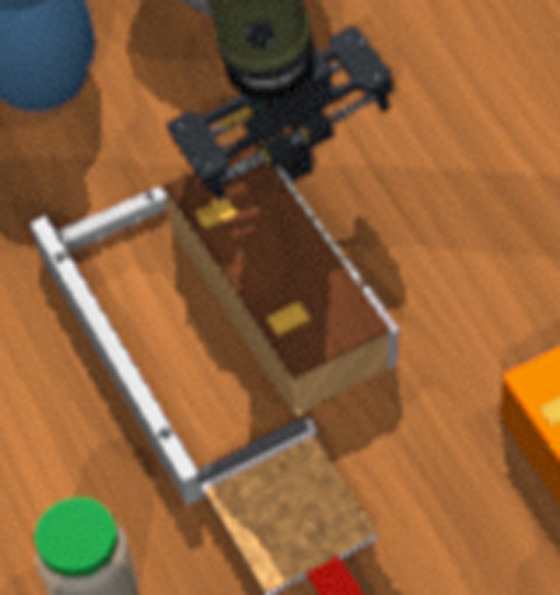

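View pics/t11c.png

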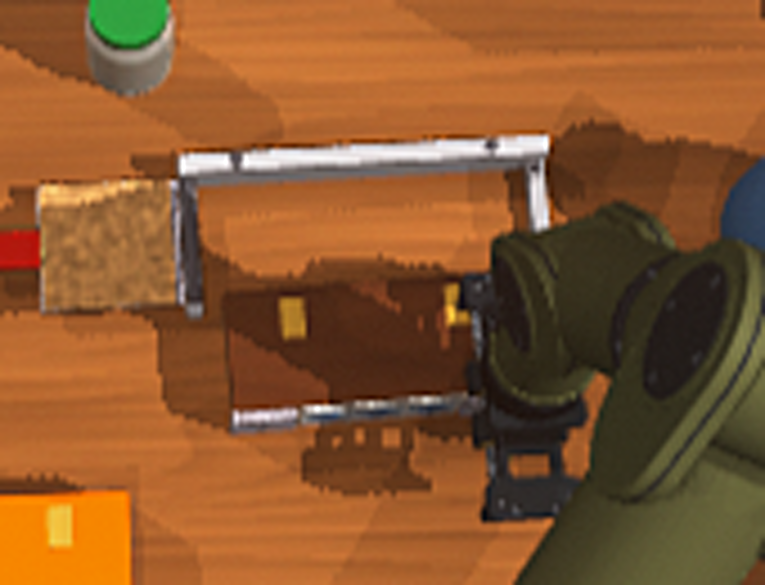

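```bash
python3 - <<'E'
from h import *
print([S(*p,.066,3.5,180,90) for p in [(295,376),(168,188),(392,325)]])
print([Tt(*p,.059,4.5,230,130) for p in [(232,412),(298,407),(468,395)]], Tt(225,290,.066,4.5,230,130))
E
```

```text
[array([-53.3, 118. ]), array([ -49. , -103.4]), array([-146.1,  114.7])]
[array([-144.1,  115.5]), array([-143. ,   65.4]), array([-140.8,  -64.1])] [-50.8 115.4]
```

Request:
{"method": "arm_command", "body": {
  "deltas": [
    {"dx":0,"dy":0.001,"dz":-0.008,"wx":0,"wy":0,"wz":0},
    {"dx":0,"dy":0.0015,"dz":-0.014,"wx":0,"wy":0,"wz":0},
    {"dx":-0.02,"dy":0.0015,"dz":-0.014,"wx":0,"wy":0,"wz":0},
    {"dx":-0.055,"dy":0.0015,"dz":-0.014,"wx":0,"wy":0,"wz":0},
    {"dx":-0.095,"dy":0.0015,"dz":-0.014,"wx":0,"wy":0,"wz":0}
  ]
}}

```text
clock: 14.4
tool_pos: [0.4603, -0.1481, 0.1944]
eef_rot: [0.534, -0.516, 0.464, -0.482]
contact_force: [1.2, 0.8, -0.8]
opening: -0.001
```

Request:
{"method": "arm_command", "body": {
  "deltas": [
    {"dx":-0.035,"dy":0,"dz":0,"wx":0,"wy":0,"wz":0},
    {"dx":-0.065,"dy":0,"dz":0,"wx":0,"wy":0,"wz":0},
    {"dx":-0.083,"dy":0,"dz":0,"wx":0,"wy":0,"wz":0},
    {"dx":-0.087,"dy":0,"dz":0,"wx":0,"wy":0,"wz":0},
    {"dx":-0.087,"dy":-0.0005,"dz":0.005,"wx":0,"wy":0,"wz":0}
  ]
}}

```text
clock: 14.9
tool_pos: [0.4618, -0.0612, 0.1945]
eef_rot: [0.536, -0.516, 0.463, -0.482]
contact_force: [-0.2, -0.2, 0.3]
opening: 0.004
```

```bash
python3 - <<'E'
from h import *
tip()
E
```

```text
t 14.9 q [ 0.163  0.904 -0.217  2.121  0.648  0.293 -0.578] F [-0.2 -0.2  0.3] tip niche [-173.8   92.3] z 0.0295
```

Request:
{"method": "arm_command", "body": {
  "deltas": [
    {"dx":0,"dy":-0.0006,"dz":0.006,"wx":0,"wy":0,"wz":0},
    {"dx":0,"dy":-0.0012,"dz":0.012,"wx":0,"wy":0,"wz":0},
    {"dx":0,"dy":-0.0018,"dz":0.018,"wx":0,"wy":0,"wz":0},
    {"dx":0,"dy":-0.0024,"dz":0.023,"wx":0,"wy":0,"wz":0},
    {"dx":0,"dy":-0.003,"dz":0.028,"wx":0,"wy":0,"wz":0}
  ]
}}

```text
clock: 15.4
tool_pos: [0.488, -0.0616, 0.1942]
eef_rot: [0.536, -0.518, 0.462, -0.48]
contact_force: [-6.3, 3.4, 3.5]
opening: 0.012
```

```bash
python3 - <<'E'
from h import *
tip()
a=snap("scene","s12")[90:260,180:340]; cv2.imwrite("pics/s12c.png",cv2.resize(a,None,fx=3.5,fy=3.5,interpolation=cv2.INTER_CUBIC))
E
```

```text
t 15.4 q [ 0.193  0.918 -0.27   2.04   0.618  0.382 -0.545] F [-6.3  3.4  3.5] tip niche [-148.6   91.1] z 0.0293
```

View pics/s12c.png

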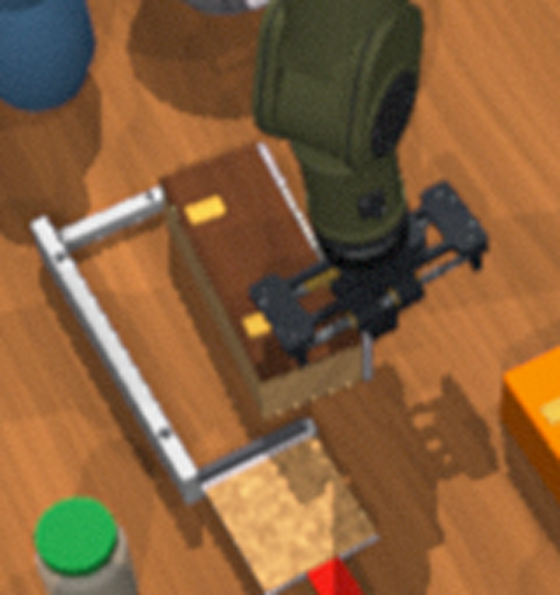

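```bash
python3 - <<'E'
from h import *
print([S(*p,.066,3.5,180,90) for p in [(262,383),(163,183),(260,147)]])
E
```

```text
[array([-27. , 110.5]), array([ -47.7, -110.4]), array([-139.2, -103.4])]
```

Request:
{"method": "arm_command", "body": {
  "deltas": [
    {"dx":0,"dy":0.001,"dz":-0.014,"wx":0,"wy":0,"wz":0},
    {"dx":0,"dy":0.003,"dz":-0.026,"wx":0,"wy":0,"wz":0},
    {"dx":0.02,"dy":0.003,"dz":-0.027,"wx":0,"wy":0,"wz":0},
    {"dx":0.055,"dy":0.003,"dz":-0.027,"wx":0,"wy":0,"wz":0},
    {"dx":0.095,"dy":0.003,"dz":-0.027,"wx":0,"wy":0,"wz":0}
  ]
}}

```text
clock: 15.95
tool_pos: [0.4674, -0.1584, 0.1942]
eef_rot: [0.535, -0.516, 0.464, -0.483]
contact_force: [1.3, -0.5, 0.0]
opening: 0.004
```

Request:
{"method": "arm_command", "body": {
  "deltas": [
    {"dx":0.035,"dy":0,"dz":0,"wx":0,"wy":0,"wz":0},
    {"dx":0.065,"dy":0,"dz":0,"wx":0,"wy":0,"wz":0},
    {"dx":0.083,"dy":0,"dz":0,"wx":0,"wy":0,"wz":0},
    {"dx":0.087,"dy":0,"dz":0,"wx":0,"wy":0,"wz":0},
    {"dx":0.087,"dy":-0.0005,"dz":0.005,"wx":0,"wy":0,"wz":0}
  ]
}}

```text
clock: 16.45
tool_pos: [0.4744, -0.245, 0.1939]
eef_rot: [0.534, -0.517, 0.464, -0.481]
contact_force: [0.6, 0.5, 0.2]
opening: 0.005
```

Request:
{"method": "arm_command", "body": {
  "deltas": [
    {"dx":0,"dy":-0.0006,"dz":0.006,"wx":0,"wy":0,"wz":0},
    {"dx":0,"dy":-0.0012,"dz":0.012,"wx":0,"wy":0,"wz":0},
    {"dx":0,"dy":-0.0018,"dz":0.018,"wx":0,"wy":0,"wz":0},
    {"dx":0,"dy":-0.0026,"dz":0.025,"wx":0,"wy":0,"wz":0},
    {"dx":0,"dy":-0.0033,"dz":0.032,"wx":0,"wy":0,"wz":0}
  ]
}}

```text
clock: 16.95
tool_pos: [0.5055, -0.2427, 0.1938]
eef_rot: [0.538, -0.517, 0.462, -0.48]
contact_force: [-5.9, -4.1, 3.0]
opening: 0.003
```

```bash
python3 - <<'E'
from h import *
tip()
a=snap("scene","s13")[90:260,180:340]; cv2.imwrite("pics/s13c.png",cv2.resize(a,None,fx=3.5,fy=3.5,interpolation=cv2.INTER_CUBIC))
a=snap("top","t13")[130:260,230:400]; cv2.imwrite("pics/t13c.png",cv2.resize(a,None,fx=4.5,fy=4.5,interpolation=cv2.INTER_CUBIC))
E
```

```text
t 16.95 q [ 0.561  0.965 -0.363  1.835  0.647  0.582 -0.211] F [-5.9 -4.1  3. ] tip niche [-137.4  -90.9] z 0.0288
```

View pics/s13c.png

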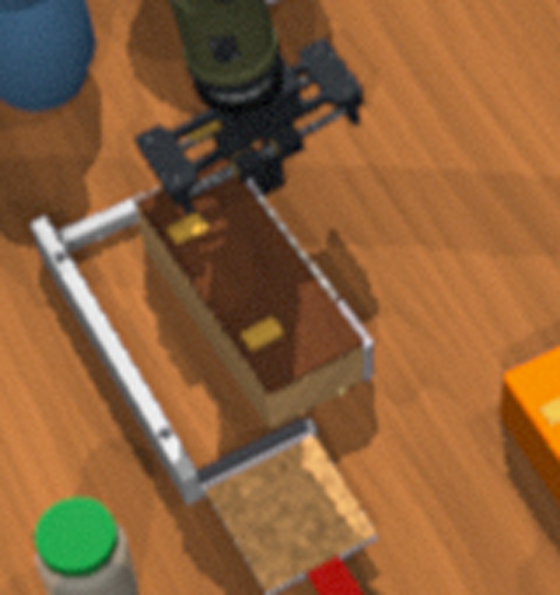

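View pics/t13c.png

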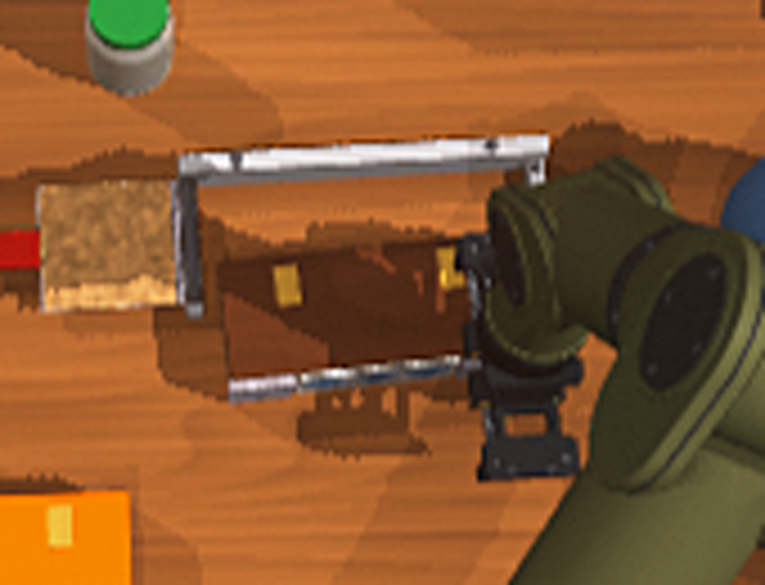

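```bash
python3 - <<'E'
from h import *
print([S(*p,.066,3.5,180,90) for p in [(268,392),(138,207),(365,340)]])
print([Tt(*p,.059,4.5,230,130) for p in [(230,384),(298,376),(462,357)]], Tt(222,263,.066,4.5,230,130))
E
```

```text
[array([-27.3, 120.3]), array([-17.6, -98. ]), array([-119.6,  116.3])]
[array([-122.5,  115.7]), array([-119.1,   63.8]), array([-111.2,  -62. ])] [-29.5 116.3]
```

Request:
{"method": "arm_command", "body": {
  "deltas": [
    {"dx":0,"dy":0.001,"dz":-0.012,"wx":0,"wy":0,"wz":0},
    {"dx":0,"dy":0.002,"dz":-0.021,"wx":0,"wy":0,"wz":0},
    {"dx":-0.02,"dy":0.002,"dz":-0.021,"wx":0,"wy":0,"wz":0},
    {"dx":-0.055,"dy":0.002,"dz":-0.021,"wx":0,"wy":0,"wz":0},
    {"dx":-0.095,"dy":0.002,"dz":-0.021,"wx":0,"wy":0,"wz":0}
  ]
}}

```text
clock: 17.55
tool_pos: [0.4828, -0.1473, 0.1944]
eef_rot: [0.534, -0.516, 0.464, -0.482]
contact_force: [-0.2, 1.3, 0.5]
opening: 0.006
```

Request:
{"method": "arm_command", "body": {
  "deltas": [
    {"dx":-0.035,"dy":0,"dz":0,"wx":0,"wy":0,"wz":0},
    {"dx":-0.065,"dy":0,"dz":0,"wx":0,"wy":0,"wz":0},
    {"dx":-0.083,"dy":0,"dz":0,"wx":0,"wy":0,"wz":0},
    {"dx":-0.089,"dy":0,"dz":0,"wx":0,"wy":0,"wz":0},
    {"dx":-0.089,"dy":-0.0005,"dz":0.004,"wx":0,"wy":0,"wz":0}
  ]
}}

```text
clock: 18.05
tool_pos: [0.4831, -0.0579, 0.1946]
eef_rot: [0.536, -0.515, 0.463, -0.483]
contact_force: [0.0, -0.4, -0.1]
opening: 0.005
```

Request:
{"method": "arm_command", "body": {
  "deltas": [
    {"dx":0,"dy":-0.0006,"dz":0.006,"wx":0,"wy":0,"wz":0},
    {"dx":0,"dy":-0.0013,"dz":0.013,"wx":0,"wy":0,"wz":0},
    {"dx":0,"dy":-0.002,"dz":0.02,"wx":0,"wy":0,"wz":0},
    {"dx":0,"dy":-0.0028,"dz":0.027,"wx":0,"wy":0,"wz":0},
    {"dx":0,"dy":-0.0035,"dz":0.034,"wx":0,"wy":0,"wz":0}
  ]
}}

```text
clock: 18.55
tool_pos: [0.5152, -0.0582, 0.1941]
eef_rot: [0.536, -0.518, 0.462, -0.48]
contact_force: [-7.6, 3.5, 4.3]
opening: 0.008
```

```bash
python3 - <<'E'
from h import *
tip()
a=snap("scene","s14")[90:260,180:340]; cv2.imwrite("pics/s14c.png",cv2.resize(a,None,fx=3.5,fy=3.5,interpolation=cv2.INTER_CUBIC))
E
```

```text
t 18.55 q [ 0.21   0.935 -0.316  1.959  0.603  0.461 -0.527] F [-7.6  3.5  4.3] tip niche [-121.3   93.7] z 0.0292
```

View pics/s14c.png

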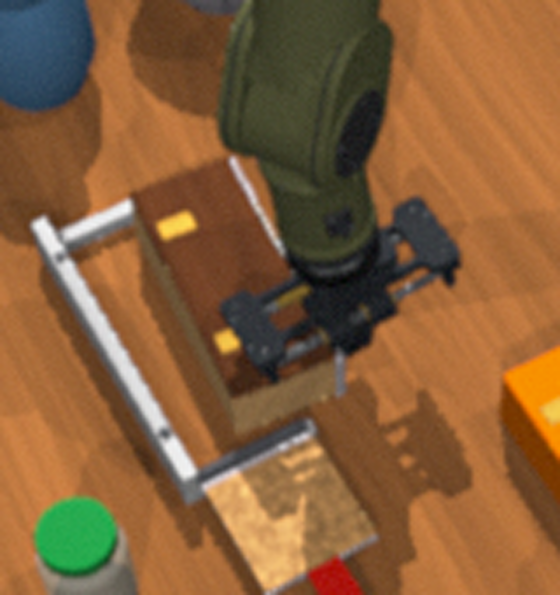

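```bash
python3 - <<'E'
from h import *
print([S(*p,.066,3.5,180,90) for p in [(234,400),(134,196),(232,158)]])
E
```

```text
[array([ -0. , 113.3]), array([ -19.7, -110.3]), array([-112.2, -104.8])]
```

Request:
{"method": "arm_command", "body": {
  "deltas": [
    {"dx":0,"dy":0.001,"dz":-0.014,"wx":0,"wy":0,"wz":0},
    {"dx":0,"dy":0.003,"dz":-0.026,"wx":0,"wy":0,"wz":0},
    {"dx":0.02,"dy":0.003,"dz":-0.027,"wx":0,"wy":0,"wz":0},
    {"dx":0.055,"dy":0.003,"dz":-0.027,"wx":0,"wy":0,"wz":0},
    {"dx":0.095,"dy":0.003,"dz":-0.027,"wx":0,"wy":0,"wz":0}
  ]
}}

```text
clock: 19.1
tool_pos: [0.4946, -0.1551, 0.1942]
eef_rot: [0.535, -0.516, 0.464, -0.483]
contact_force: [0.3, -0.4, -0.2]
opening: 0.007
```

Request:
{"method": "arm_command", "body": {
  "deltas": [
    {"dx":0.035,"dy":0,"dz":0,"wx":0,"wy":0,"wz":0},
    {"dx":0.065,"dy":0,"dz":0,"wx":0,"wy":0,"wz":0},
    {"dx":0.083,"dy":0,"dz":0,"wx":0,"wy":0,"wz":0},
    {"dx":0.087,"dy":0,"dz":0,"wx":0,"wy":0,"wz":0},
    {"dx":0.087,"dy":-0.0005,"dz":0.005,"wx":0,"wy":0,"wz":0}
  ]
}}

```text
clock: 19.6
tool_pos: [0.5016, -0.2419, 0.1938]
eef_rot: [0.534, -0.517, 0.464, -0.481]
contact_force: [-0.4, 0.6, -0.4]
opening: 0.003
```

Request:
{"method": "arm_command", "body": {
  "deltas": [
    {"dx":0,"dy":-0.0006,"dz":0.006,"wx":0,"wy":0,"wz":0},
    {"dx":0,"dy":-0.0013,"dz":0.013,"wx":0,"wy":0,"wz":0},
    {"dx":0,"dy":-0.002,"dz":0.02,"wx":0,"wy":0,"wz":0},
    {"dx":0,"dy":-0.0028,"dz":0.027,"wx":0,"wy":0,"wz":0},
    {"dx":0,"dy":-0.0035,"dz":0.034,"wx":0,"wy":0,"wz":0}
  ]
}}

```text
clock: 20.1
tool_pos: [0.5345, -0.2398, 0.1936]
eef_rot: [0.538, -0.517, 0.462, -0.479]
contact_force: [-6.3, -3.8, 3.5]
opening: 0.005
```

```bash
python3 - <<'E'
from h import *
tip()
a=snap("scene","s15")[90:260,180:340]; cv2.imwrite("pics/s15c.png",cv2.resize(a,None,fx=3.5,fy=3.5,interpolation=cv2.INTER_CUBIC))
a=snap("top","t15")[130:260,230:400]; cv2.imwrite("pics/t15c.png",cv2.resize(a,None,fx=4.5,fy=4.5,interpolation=cv2.INTER_CUBIC))
E
```

```text
t 20.1 q [ 0.549  0.986 -0.389  1.755  0.627  0.646 -0.197] F [-6.3 -3.8  3.5] tip niche [-108.3  -89. ] z 0.0287
```

View pics/s15c.png

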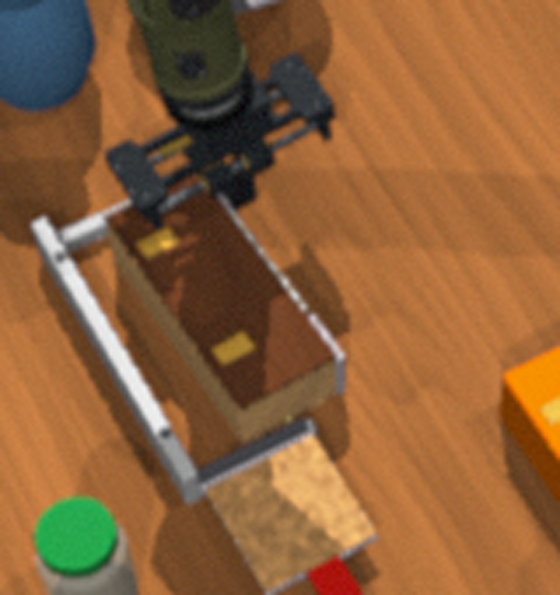

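View pics/t15c.png

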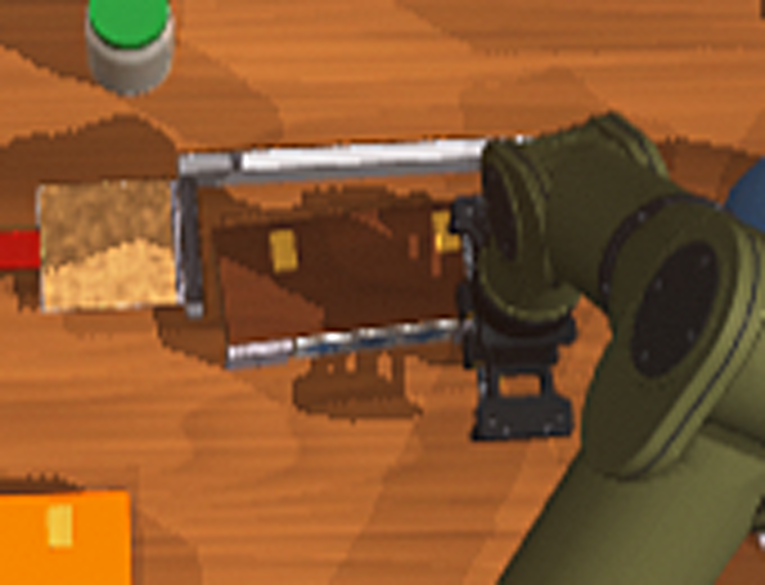

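```bash
python3 - <<'E'
from h import *
print([S(*p,.066,3.5,180,90) for p in [(242,410),(106,228),(338,356)]])
print([Tt(*p,.059,4.5,230,130) for p in [(228,350),(296,341),(462,321)]], Tt(218,231,.066,4.5,230,130))
print("back z45",[Tt(*p,.045,4.5,230,130) for p in [(182,172),(540,152)]])
E
```

```text
[array([ -1.3, 124.7]), array([ 15.9, -91.6]), array([-92.8, 118.7])]
[array([-96.1, 115.6]), array([-91.9,  63.5]), array([-83.2, -64.4])] [ -4.1 117.9]
back z45 [array([ 50.6, 142.1]), array([  52. , -139.2])]
```

Request:
{"method": "arm_command", "body": {
  "deltas": [
    {"dx":0,"dy":0.001,"dz":-0.012,"wx":0,"wy":0,"wz":0},
    {"dx":0,"dy":0.002,"dz":-0.024,"wx":0,"wy":0,"wz":0},
    {"dx":-0.02,"dy":0.0025,"dz":-0.024,"wx":0,"wy":0,"wz":0},
    {"dx":-0.055,"dy":0.0025,"dz":-0.024,"wx":0,"wy":0,"wz":0},
    {"dx":-0.095,"dy":0.0025,"dz":-0.024,"wx":0,"wy":0,"wz":0}
  ]
}}

```text
clock: 20.7
tool_pos: [0.5093, -0.1436, 0.1942]
eef_rot: [0.534, -0.516, 0.464, -0.483]
contact_force: [1.1, 0.6, -0.1]
opening: 0.004
```

Request:
{"method": "arm_command", "body": {
  "deltas": [
    {"dx":-0.035,"dy":0,"dz":0,"wx":0,"wy":0,"wz":0},
    {"dx":-0.065,"dy":0,"dz":0,"wx":0,"wy":0,"wz":0},
    {"dx":-0.08,"dy":0,"dz":0,"wx":0,"wy":0,"wz":0},
    {"dx":-0.084,"dy":0,"dz":0,"wx":0,"wy":0,"wz":0},
    {"dx":-0.084,"dy":-0.0005,"dz":0.004,"wx":0,"wy":0,"wz":0}
  ]
}}

```text
clock: 21.2
tool_pos: [0.5096, -0.0598, 0.1943]
eef_rot: [0.536, -0.515, 0.463, -0.483]
contact_force: [-0.3, -0.8, -0.5]
opening: 0.007
```

Request:
{"method": "arm_command", "body": {
  "deltas": [
    {"dx":0,"dy":-0.0006,"dz":0.006,"wx":0,"wy":0,"wz":0},
    {"dx":0,"dy":-0.0013,"dz":0.013,"wx":0,"wy":0,"wz":0},
    {"dx":0,"dy":-0.002,"dz":0.02,"wx":0,"wy":0,"wz":0},
    {"dx":0,"dy":-0.0028,"dz":0.027,"wx":0,"wy":0,"wz":0},
    {"dx":0,"dy":-0.0037,"dz":0.036,"wx":0,"wy":0,"wz":0}
  ]
}}

```text
clock: 21.7
tool_pos: [0.5429, -0.0597, 0.1938]
eef_rot: [0.537, -0.518, 0.461, -0.48]
contact_force: [-8.2, 2.8, 5.6]
opening: 0.005
```

```bash
python3 - <<'E'
from h import *
tip()
a=snap("scene","s16")[90:260,180:340]; cv2.imwrite("pics/s16c.png",cv2.resize(a,None,fx=3.5,fy=3.5,interpolation=cv2.INTER_CUBIC))
E
```

```text
t 21.7 q [ 0.229  0.956 -0.353  1.874  0.588  0.539 -0.497] F [-8.2  2.8  5.6] tip niche [-93.9  91.2] z 0.0289
```

View pics/s16c.png

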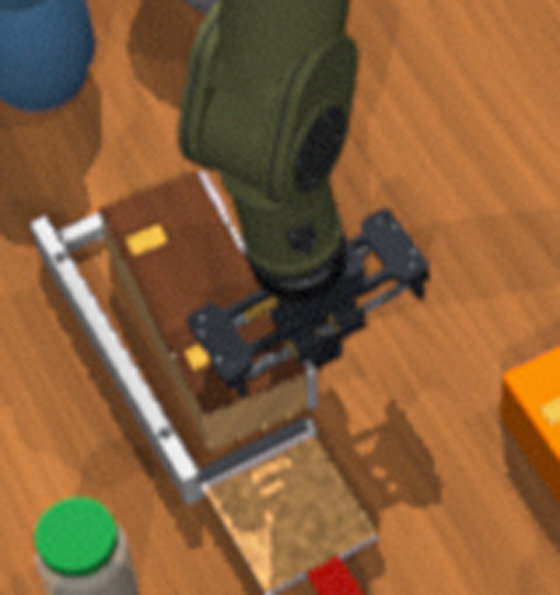

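Request:
{"method": "arm_command", "body": {
  "deltas": [
    {"dx":0,"dy":0.001,"dz":-0.014,"wx":0,"wy":0,"wz":0},
    {"dx":0,"dy":0.003,"dz":-0.026,"wx":0,"wy":0,"wz":0},
    {"dx":0.02,"dy":0.003,"dz":-0.027,"wx":0,"wy":0,"wz":0},
    {"dx":0.055,"dy":0.003,"dz":-0.027,"wx":0,"wy":0,"wz":0},
    {"dx":0.095,"dy":0.003,"dz":-0.027,"wx":0,"wy":0,"wz":0}
  ]
}}

```text
clock: 22.25
tool_pos: [0.5229, -0.1568, 0.194]
eef_rot: [0.535, -0.515, 0.464, -0.483]
contact_force: [-0.4, 0.6, -0.0]
opening: 0.006
```

Request:
{"method": "arm_command", "body": {
  "deltas": [
    {"dx":0.035,"dy":0,"dz":0,"wx":0,"wy":0,"wz":0},
    {"dx":0.065,"dy":0,"dz":0,"wx":0,"wy":0,"wz":0},
    {"dx":0.083,"dy":0,"dz":0,"wx":0,"wy":0,"wz":0},
    {"dx":0.086,"dy":0,"dz":0,"wx":0,"wy":0,"wz":0},
    {"dx":0.086,"dy":-0.0005,"dz":0.005,"wx":0,"wy":0,"wz":0}
  ]
}}

```text
clock: 22.75
tool_pos: [0.5299, -0.2426, 0.1936]
eef_rot: [0.535, -0.517, 0.464, -0.481]
contact_force: [0.1, 0.3, 0.3]
opening: 0.01
```

Request:
{"method": "arm_command", "body": {
  "deltas": [
    {"dx":0,"dy":-0.0006,"dz":0.006,"wx":0,"wy":0,"wz":0},
    {"dx":0,"dy":-0.0013,"dz":0.013,"wx":0,"wy":0,"wz":0},
    {"dx":0,"dy":-0.002,"dz":0.02,"wx":0,"wy":0,"wz":0},
    {"dx":0,"dy":-0.0027,"dz":0.026,"wx":0,"wy":0,"wz":0},
    {"dx":0,"dy":-0.0033,"dz":0.032,"wx":0,"wy":0,"wz":0}
  ]
}}

```text
clock: 23.25
tool_pos: [0.5607, -0.241, 0.1934]
eef_rot: [0.538, -0.517, 0.462, -0.479]
contact_force: [-6.6, -4.4, 4.4]
opening: 0.005
```

```bash
python3 - <<'E'
from h import *
tip()
a=snap("scene","s17")[90:260,180:340]; cv2.imwrite("pics/s17c.png",cv2.resize(a,None,fx=3.5,fy=3.5,interpolation=cv2.INTER_CUBIC))
a=snap("top","t17")[130:260,230:400]; cv2.imwrite("pics/t17c.png",cv2.resize(a,None,fx=4.5,fy=4.5,interpolation=cv2.INTER_CUBIC))
E
```

```text
t 23.25 q [ 0.541  1.009 -0.408  1.676  0.611  0.706 -0.177] F [-6.6 -4.4  4.4] tip niche [-82.2 -91.2] z 0.0285
```

View pics/s17c.png

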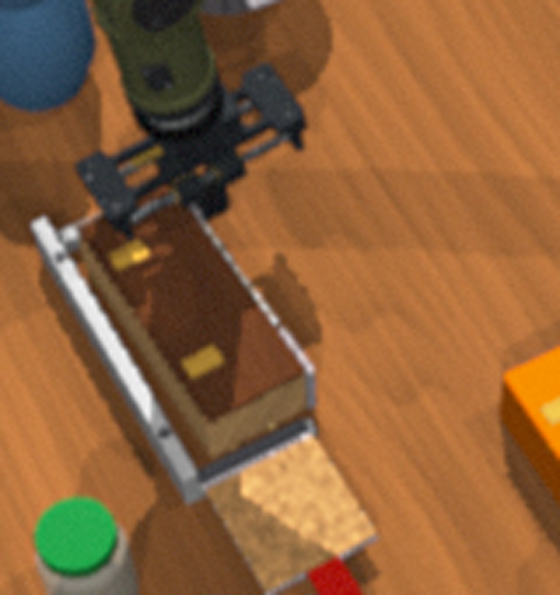

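View pics/t17c.png

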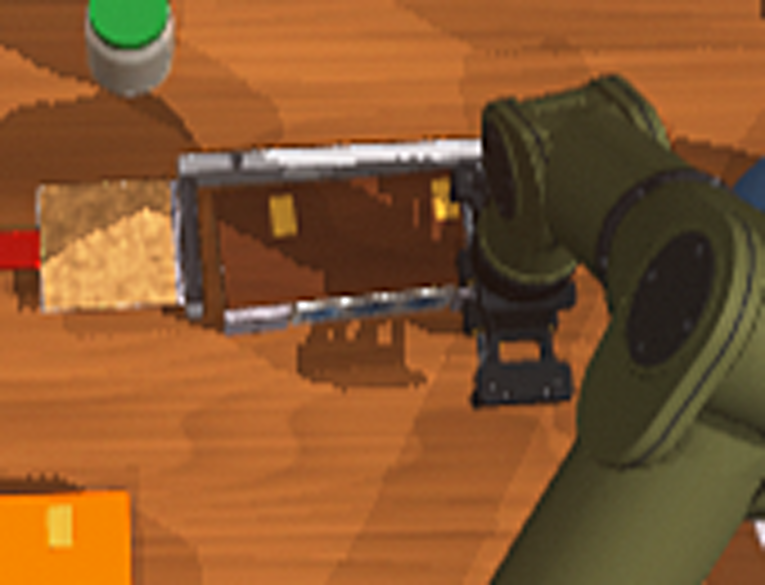

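```bash
python3 - <<'E'
from h import *
print([S(*p,.066,3.5,180,90) for p in [(211,422),(78,236),(307,370)]])
print([Tt(*p,.059,4.5,230,130) for p in [(224,315),(292,306),(450,288)]])
E
```

```text
[array([ 25.3, 122.2]), array([ 40.1, -95.9]), array([-64.5, 117.8])]
[array([-68.6, 117. ]), array([-64.4,  64.7]), array([-56.9, -57.3])]
```

Request:
{"method": "arm_command", "body": {
  "deltas": [
    {"dx":0,"dy":0.001,"dz":-0.012,"wx":0,"wy":0,"wz":0},
    {"dx":0,"dy":0.002,"dz":-0.023,"wx":0,"wy":0,"wz":0},
    {"dx":-0.02,"dy":0.0025,"dz":-0.023,"wx":0,"wy":0,"wz":0},
    {"dx":-0.055,"dy":0.0025,"dz":-0.023,"wx":0,"wy":0,"wz":0},
    {"dx":-0.095,"dy":0.0025,"dz":-0.023,"wx":0,"wy":0,"wz":0}
  ]
}}

```text
clock: 23.85
tool_pos: [0.5365, -0.1448, 0.1938]
eef_rot: [0.535, -0.516, 0.464, -0.483]
contact_force: [0.1, 0.1, 0.0]
opening: 0.008
```

Request:
{"method": "arm_command", "body": {
  "deltas": [
    {"dx":-0.035,"dy":0,"dz":0,"wx":0,"wy":0,"wz":0},
    {"dx":-0.065,"dy":0,"dz":0,"wx":0,"wy":0,"wz":0},
    {"dx":-0.083,"dy":0,"dz":0,"wx":0,"wy":0,"wz":0},
    {"dx":-0.087,"dy":0,"dz":0,"wx":0,"wy":0,"wz":0},
    {"dx":-0.087,"dy":-0.0005,"dz":0.004,"wx":0,"wy":0,"wz":0}
  ]
}}

```text
clock: 24.35
tool_pos: [0.5367, -0.0578, 0.1939]
eef_rot: [0.536, -0.515, 0.463, -0.483]
contact_force: [-0.3, -0.5, 0.5]
opening: 0.007
```

Request:
{"method": "arm_command", "body": {
  "deltas": [
    {"dx":0,"dy":-0.0006,"dz":0.006,"wx":0,"wy":0,"wz":0},
    {"dx":0,"dy":-0.0013,"dz":0.012,"wx":0,"wy":0,"wz":0},
    {"dx":0,"dy":-0.0018,"dz":0.017,"wx":0,"wy":0,"wz":0},
    {"dx":0,"dy":-0.0023,"dz":0.022,"wx":0,"wy":0,"wz":0},
    {"dx":0,"dy":-0.0028,"dz":0.027,"wx":0,"wy":0,"wz":0}
  ]
}}

```text
clock: 24.85
tool_pos: [0.5611, -0.0581, 0.1935]
eef_rot: [0.537, -0.518, 0.461, -0.48]
contact_force: [-9.2, 3.9, 6.2]
opening: 0.006
```

```bash
python3 - <<'E'
from h import *
tip()
a=snap("scene","s18")[90:260,180:340]; cv2.imwrite("pics/s18c.png",cv2.resize(a,None,fx=3.5,fy=3.5,interpolation=cv2.INTER_CUBIC))
E
```

```text
t 24.85 q [ 0.233  0.97  -0.373  1.818  0.579  0.585 -0.483] F [-9.2  3.9  6.2] tip niche [-75.7  92.2] z 0.0286
```

View pics/s18c.png

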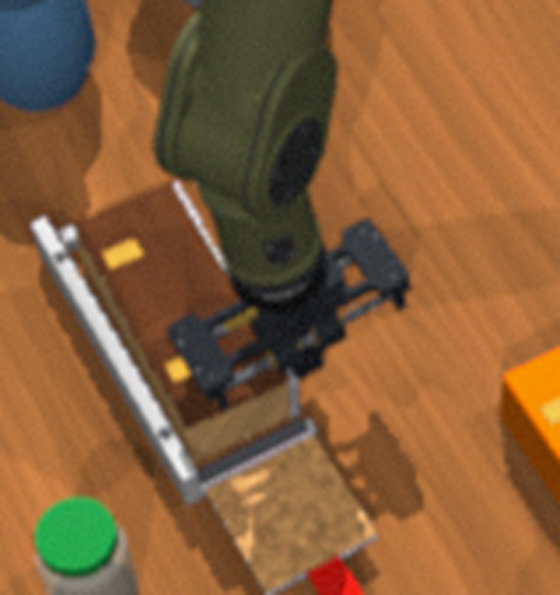

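Request:
{"method": "arm_command", "body": {
  "deltas": [
    {"dx":0,"dy":0.001,"dz":-0.012,"wx":0,"wy":0,"wz":0},
    {"dx":0,"dy":0.002,"dz":-0.022,"wx":0,"wy":0,"wz":0},
    {"dx":0.02,"dy":0.002,"dz":-0.023,"wx":0,"wy":0,"wz":0},
    {"dx":0.055,"dy":0.002,"dz":-0.023,"wx":0,"wy":0,"wz":0},
    {"dx":0.095,"dy":0.002,"dz":-0.023,"wx":0,"wy":0,"wz":0}
  ]
}}

```text
clock: 25.4
tool_pos: [0.545, -0.1549, 0.1943]
eef_rot: [0.535, -0.515, 0.464, -0.483]
contact_force: [0.0, -0.4, -0.9]
opening: 0.006
```

Request:
{"method": "arm_command", "body": {
  "deltas": [
    {"dx":0.035,"dy":0,"dz":0,"wx":0,"wy":0,"wz":0},
    {"dx":0.065,"dy":0,"dz":0,"wx":0,"wy":0,"wz":0},
    {"dx":0.083,"dy":0,"dz":0,"wx":0,"wy":0,"wz":0},
    {"dx":0.087,"dy":0,"dz":0,"wx":0,"wy":0,"wz":0},
    {"dx":0.087,"dy":-0.0005,"dz":0.005,"wx":0,"wy":0,"wz":0}
  ]
}}

```text
clock: 25.9
tool_pos: [0.552, -0.2419, 0.1938]
eef_rot: [0.535, -0.517, 0.464, -0.481]
contact_force: [0.4, 0.9, -0.4]
opening: 0.005
```

Request:
{"method": "arm_command", "body": {
  "deltas": [
    {"dx":0,"dy":-0.0005,"dz":0.004,"wx":0,"wy":0,"wz":0},
    {"dx":0,"dy":-0.001,"dz":0.008,"wx":0,"wy":0,"wz":0},
    {"dx":0,"dy":-0.0013,"dz":0.012,"wx":0,"wy":0,"wz":0},
    {"dx":0,"dy":-0.0016,"dz":0.015,"wx":0,"wy":0,"wz":0},
    {"dx":0,"dy":-0.0018,"dz":0.018,"wx":0,"wy":0,"wz":0}
  ]
}}

```text
clock: 26.4
tool_pos: [0.568, -0.2398, 0.1939]
eef_rot: [0.538, -0.518, 0.461, -0.479]
contact_force: [-10.2, -1.0, 10.4]
opening: 0.007
```

```bash
python3 - <<'E'
from h import *
tip()
a=snap("scene","s19")[90:260,180:340]; cv2.imwrite("pics/s19c.png",cv2.resize(a,None,fx=3.5,fy=3.5,interpolation=cv2.INTER_CUBIC))
a=snap("top","t19")[130:260,230:400]; cv2.imwrite("pics/t19c.png",cv2.resize(a,None,fx=4.5,fy=4.5,interpolation=cv2.INTER_CUBIC))
E
```

```text
t 26.4 q [ 0.539  1.015 -0.417  1.654  0.606  0.726 -0.173] F [-10.2  -1.   10.4] tip niche [-75.1 -90. ] z 0.029
```

View pics/s19c.png

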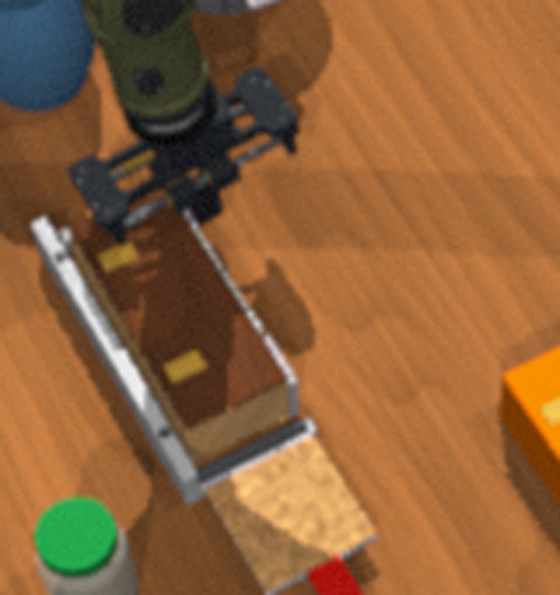

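View pics/t19c.png

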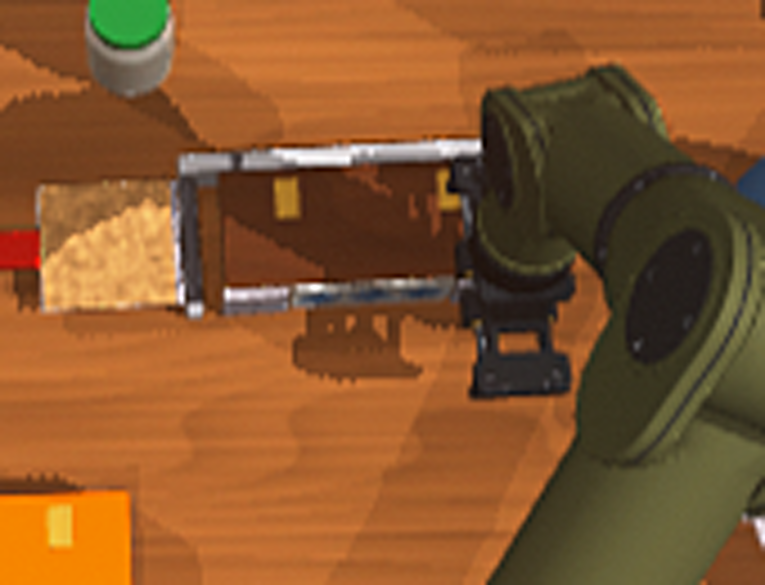

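Request:
{"method": "arm_command", "body": {
  "deltas": [
    {"dx":0,"dy":0,"dz":0.001,"wx":0,"wy":0,"wz":0},
    {"dx":0,"dy":0,"dz":0.002,"wx":0,"wy":0,"wz":0},
    {"dx":0,"dy":0,"dz":0.003,"wx":0,"wy":0,"wz":0},
    {"dx":0,"dy":0,"dz":0.004,"wx":0,"wy":0,"wz":0},
    {"dx":0,"dy":0,"dz":0.005,"wx":0,"wy":0,"wz":0}
  ]
}}

```text
clock: 27.0
tool_pos: [0.5715, -0.2404, 0.1938]
eef_rot: [0.539, -0.518, 0.461, -0.478]
contact_force: [-15.7, -1.8, 15.5]
opening: 0.007
```

```bash
python3 - <<'E'
from h import *
tip()
im=cv2.imread("pics/t19.png")
print([Tt(*p,.059,4.5,230,130) for p in [(224,293),(292,289),(455,280)]])
E
```

```text
t 27.0 q [ 0.536  1.019 -0.418  1.641  0.603  0.738 -0.17 ] F [-15.7  -1.8  15.5] tip niche [-72.3 -90.9] z 0.029
[array([-51.4, 115.9]), array([-51.1,  63.8]), array([-50.8, -61.7])]
```

Request:
{"method": "arm_command", "body": {
  "deltas": [
    {"dx":0,"dy":0.0005,"dz":-0.008,"wx":0,"wy":0,"wz":0},
    {"dx":0,"dy":0.002,"dz":-0.02,"wx":0,"wy":0,"wz":0},
    {"dx":-0.02,"dy":0.002,"dz":-0.02,"wx":0,"wy":0,"wz":0},
    {"dx":-0.055,"dy":0.002,"dz":-0.02,"wx":0,"wy":0,"wz":0},
    {"dx":-0.095,"dy":0.002,"dz":-0.02,"wx":0,"wy":0,"wz":0}
  ]
}}

```text
clock: 27.5
tool_pos: [0.5522, -0.145, 0.1936]
eef_rot: [0.534, -0.516, 0.465, -0.482]
contact_force: [0.7, 0.6, -0.2]
opening: 0.005
```

Request:
{"method": "arm_command", "body": {
  "deltas": [
    {"dx":-0.035,"dy":0,"dz":0,"wx":0,"wy":0,"wz":0},
    {"dx":-0.065,"dy":0,"dz":0,"wx":0,"wy":0,"wz":0},
    {"dx":-0.083,"dy":0,"dz":0,"wx":0,"wy":0,"wz":0},
    {"dx":-0.087,"dy":0,"dz":0,"wx":0,"wy":0,"wz":0},
    {"dx":-0.087,"dy":-0.0005,"dz":0.004,"wx":0,"wy":0,"wz":0}
  ]
}}

```text
clock: 28.0
tool_pos: [0.5526, -0.0577, 0.1938]
eef_rot: [0.536, -0.515, 0.463, -0.483]
contact_force: [0.1, -0.5, 0.0]
opening: 0.003
```

```bash
python3 - <<'E'
from h import *
tip()
a=snap("scene","s20")[90:260,180:340]; cv2.imwrite("pics/s20c.png",cv2.resize(a,None,fx=3.5,fy=3.5,interpolation=cv2.INTER_CUBIC))
E
```

```text
t 28.0 q [ 0.23   0.962 -0.365  1.848  0.596  0.555 -0.5  ] F [ 0.1 -0.5  0. ] tip niche [-82.7  92.7] z 0.0287
```

View pics/s20c.png

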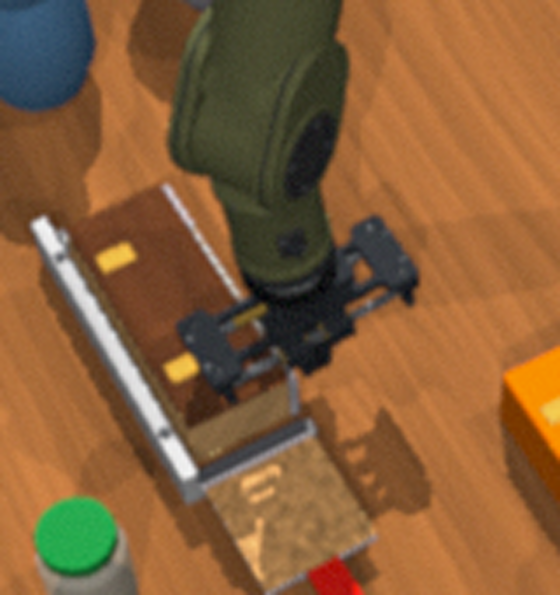

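Request:
{"method": "arm_command", "body": {
  "deltas": [
    {"dx":0,"dy":-0.0004,"dz":0.004,"wx":0,"wy":0,"wz":0},
    {"dx":0,"dy":-0.0007,"dz":0.007,"wx":0,"wy":0,"wz":0},
    {"dx":0,"dy":-0.001,"dz":0.01,"wx":0,"wy":0,"wz":0},
    {"dx":0,"dy":-0.0012,"dz":0.012,"wx":0,"wy":0,"wz":0},
    {"dx":0,"dy":-0.0014,"dz":0.014,"wx":0,"wy":0,"wz":0}
  ]
}}

```text
clock: 28.55
tool_pos: [0.5639, -0.0588, 0.1934]
eef_rot: [0.537, -0.518, 0.462, -0.479]
contact_force: [-8.8, 0.1, 6.8]
opening: 0.006
```

```bash
python3 - <<'E'
from h import *
tip()
a=snap("scene","s21")[90:260,180:340]; cv2.imwrite("pics/s21c.png",cv2.resize(a,None,fx=3.5,fy=3.5,interpolation=cv2.INTER_CUBIC))
E
```

```text
t 28.55 q [ 0.235  0.973 -0.377  1.809  0.583  0.594 -0.483] F [-8.8  0.1  6.8] tip niche [-72.9  91.1] z 0.0285
```

View pics/s21c.png

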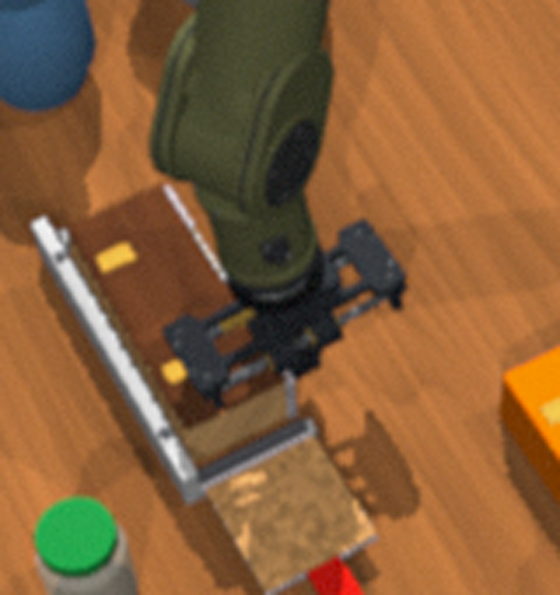

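Request:
{"method": "arm_command", "body": {
  "deltas": [
    {"dx":0,"dy":-0.0002,"dz":0.001,"wx":0,"wy":0,"wz":0},
    {"dx":0,"dy":-0.0003,"dz":0.003,"wx":0,"wy":0,"wz":0},
    {"dx":0,"dy":-0.0004,"dz":0.004,"wx":0,"wy":0,"wz":0},
    {"dx":0,"dy":-0.0005,"dz":0.005,"wx":0,"wy":0,"wz":0},
    {"dx":0,"dy":-0.0006,"dz":0.006,"wx":0,"wy":0,"wz":0}
  ]
}}

```text
clock: 29.1
tool_pos: [0.5685, -0.0578, 0.1933]
eef_rot: [0.538, -0.519, 0.461, -0.479]
contact_force: [-12.7, 2.0, 10.3]
opening: 0.007
```

Request:
{"method": "arm_command", "body": {
  "deltas": [
    {"dx":0,"dy":0,"dz":0.001,"wx":0,"wy":0,"wz":0},
    {"dx":0,"dy":0,"dz":0.002,"wx":0,"wy":0,"wz":0},
    {"dx":0,"dy":0,"dz":0.003,"wx":0,"wy":0,"wz":0},
    {"dx":0,"dy":0,"dz":0.004,"wx":0,"wy":0,"wz":0},
    {"dx":0,"dy":0,"dz":0.005,"wx":0,"wy":0,"wz":0}
  ]
}}

```text
clock: 29.6
tool_pos: [0.5701, -0.0576, 0.1932]
eef_rot: [0.541, -0.52, 0.458, -0.476]
contact_force: [-23.0, 2.3, 22.8]
opening: 0.006
```

```bash
python3 - <<'E'
from h import *
tip()
a=snap("scene","s22")[90:260,180:340]; cv2.imwrite("pics/s22c.png",cv2.resize(a,None,fx=3.5,fy=3.5,interpolation=cv2.INTER_CUBIC))
E
```

```text
t 29.6 q [ 0.236  0.981 -0.386  1.783  0.572  0.627 -0.471] F [-23.    2.3  22.8] tip niche [-69.   91.9] z 0.0285
```

View pics/s22c.png

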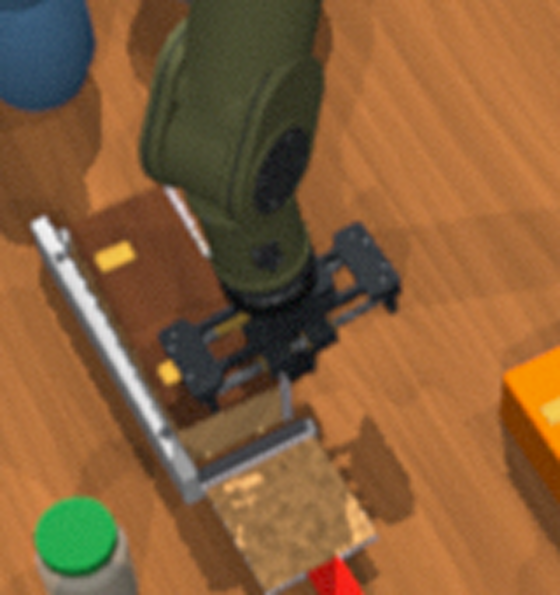

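Request:
{"method": "arm_command", "body": {
  "deltas": [
    {"dx":0,"dy":0.0005,"dz":-0.01,"wx":0,"wy":0,"wz":0},
    {"dx":0,"dy":0.002,"dz":-0.025,"wx":0,"wy":0,"wz":0},
    {"dx":0.02,"dy":0.002,"dz":-0.027,"wx":0,"wy":0,"wz":0},
    {"dx":0.055,"dy":0.002,"dz":-0.027,"wx":0,"wy":0,"wz":0},
    {"dx":0.095,"dy":0.002,"dz":-0.027,"wx":0,"wy":0,"wz":0}
  ]
}}

```text
clock: 30.15
tool_pos: [0.5547, -0.1537, 0.1941]
eef_rot: [0.535, -0.515, 0.463, -0.483]
contact_force: [1.4, -0.8, 0.4]
opening: 0.007
```

Request:
{"method": "arm_command", "body": {
  "deltas": [
    {"dx":0.035,"dy":0,"dz":0,"wx":0,"wy":0,"wz":0},
    {"dx":0.065,"dy":0,"dz":0,"wx":0,"wy":0,"wz":0},
    {"dx":0.083,"dy":0,"dz":0,"wx":0,"wy":0,"wz":0},
    {"dx":0.087,"dy":0,"dz":0,"wx":0,"wy":0,"wz":0},
    {"dx":0.087,"dy":-0.0005,"dz":0.005,"wx":0,"wy":0,"wz":0}
  ]
}}

```text
clock: 30.65
tool_pos: [0.562, -0.241, 0.1936]
eef_rot: [0.535, -0.517, 0.464, -0.482]
contact_force: [0.5, -0.0, 0.2]
opening: 0.003
```

```bash
python3 - <<'E'
from h import *
tip()
E
```

```text
t 30.65 q [ 0.546  1.01  -0.417  1.675  0.616  0.704 -0.182] F [ 0.5 -0.   0.2] tip niche [-79.7 -90.8] z 0.0285
```

Request:
{"method": "arm_command", "body": {
  "deltas": [
    {"dx":0,"dy":-0.0003,"dz":0.004,"wx":0,"wy":0,"wz":0},
    {"dx":0,"dy":-0.0006,"dz":0.007,"wx":0,"wy":0,"wz":0},
    {"dx":0,"dy":-0.001,"dz":0.009,"wx":0,"wy":0,"wz":0},
    {"dx":0,"dy":-0.0012,"dz":0.011,"wx":0,"wy":0,"wz":0},
    {"dx":0,"dy":-0.0014,"dz":0.013,"wx":0,"wy":0,"wz":0}
  ]
}}

```text
clock: 31.15
tool_pos: [0.5737, -0.2391, 0.1935]
eef_rot: [0.537, -0.517, 0.462, -0.48]
contact_force: [-7.2, -1.4, 4.7]
opening: 0.007
```

```bash
python3 - <<'E'
from h import *
tip()
E
```

```text
t 31.15 q [ 0.537  1.02  -0.423  1.638  0.606  0.736 -0.172] F [-7.2 -1.4  4.7] tip niche [-69.1 -89.4] z 0.0286
```

Request:
{"method": "arm_command", "body": {
  "deltas": [
    {"dx":0,"dy":-0.0001,"dz":0.001,"wx":0,"wy":0,"wz":0},
    {"dx":0,"dy":-0.0002,"dz":0.002,"wx":0,"wy":0,"wz":0},
    {"dx":0,"dy":-0.0003,"dz":0.003,"wx":0,"wy":0,"wz":0},
    {"dx":0,"dy":-0.0004,"dz":0.004,"wx":0,"wy":0,"wz":0},
    {"dx":0,"dy":-0.0006,"dz":0.006,"wx":0,"wy":0,"wz":0}
  ]
}}

```text
clock: 31.65
tool_pos: [0.5767, -0.2393, 0.1934]
eef_rot: [0.54, -0.519, 0.459, -0.478]
contact_force: [-17.0, 0.5, 15.3]
opening: 0.004
```

```bash
python3 - <<'E'
from h import *
tip()
a=snap("scene","s23")[90:260,180:340]; cv2.imwrite("pics/s23c.png",cv2.resize(a,None,fx=3.5,fy=3.5,interpolation=cv2.INTER_CUBIC))
a=snap("top","t23")[130:260,230:400]; cv2.imwrite("pics/t23c.png",cv2.resize(a,None,fx=4.5,fy=4.5,interpolation=cv2.INTER_CUBIC))
E
```

```text
t 31.65 q [ 0.534  1.025 -0.424  1.624  0.601  0.754 -0.167] F [-17.    0.5  15.3] tip niche [-67.6 -89.9] z 0.0286
```

View pics/s23c.png

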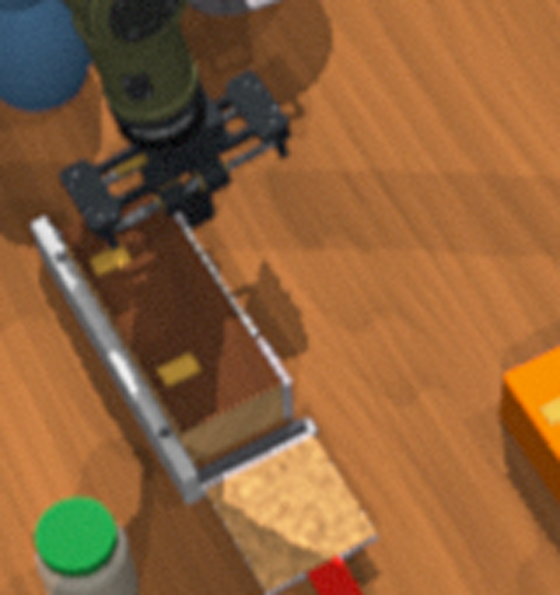

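View pics/t23c.png

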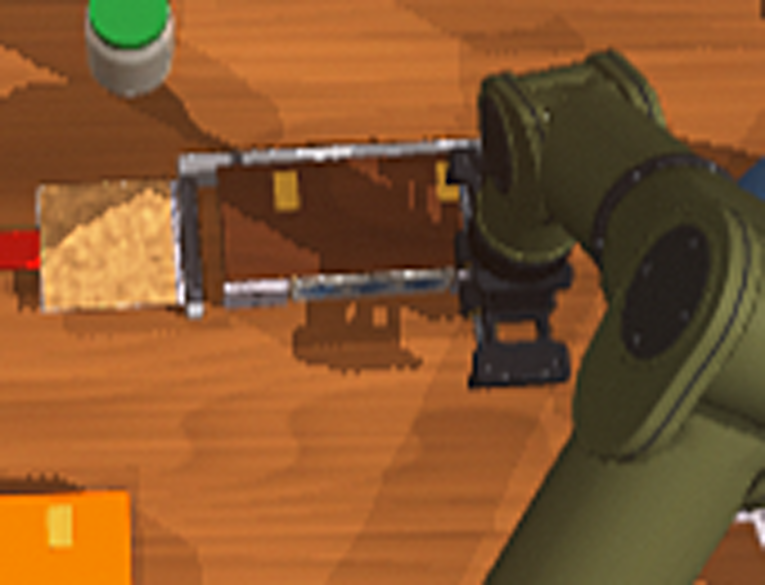

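Request:
{"method": "arm_command", "body": {
  "deltas": [
    {"dx":0,"dy":0.0005,"dz":-0.01,"wx":0,"wy":0,"wz":0},
    {"dx":0,"dy":0.002,"dz":-0.022,"wx":0,"wy":0,"wz":0},
    {"dx":-0.02,"dy":0.002,"dz":-0.022,"wx":0,"wy":0,"wz":0},
    {"dx":-0.055,"dy":0.002,"dz":-0.022,"wx":0,"wy":0,"wz":0},
    {"dx":-0.095,"dy":0.002,"dz":-0.022,"wx":0,"wy":0,"wz":0}
  ]
}}

```text
clock: 32.25
tool_pos: [0.5563, -0.1444, 0.1943]
eef_rot: [0.534, -0.516, 0.464, -0.482]
contact_force: [1.1, 0.5, 0.4]
opening: 0.002
```

Request:
{"method": "arm_command", "body": {
  "deltas": [
    {"dx":-0.035,"dy":0,"dz":0,"wx":0,"wy":0,"wz":0},
    {"dx":-0.065,"dy":0,"dz":0,"wx":0,"wy":0,"wz":0},
    {"dx":-0.083,"dy":0,"dz":0,"wx":0,"wy":0,"wz":0},
    {"dx":-0.086,"dy":0,"dz":0,"wx":0,"wy":0,"wz":0},
    {"dx":-0.086,"dy":-0.0005,"dz":0.004,"wx":0,"wy":0,"wz":0}
  ]
}}

```text
clock: 32.75
tool_pos: [0.5567, -0.0585, 0.1945]
eef_rot: [0.536, -0.515, 0.463, -0.483]
contact_force: [-0.3, -1.3, 0.3]
opening: 0.005
```

Request:
{"method": "arm_command", "body": {
  "deltas": [
    {"dx":0,"dy":-0.0003,"dz":0.003,"wx":0,"wy":0,"wz":0},
    {"dx":0,"dy":-0.0006,"dz":0.006,"wx":0,"wy":0,"wz":0},
    {"dx":0,"dy":-0.0008,"dz":0.008,"wx":0,"wy":0,"wz":0},
    {"dx":0,"dy":-0.001,"dz":0.01,"wx":0,"wy":0,"wz":0},
    {"dx":0,"dy":-0.0012,"dz":0.012,"wx":0,"wy":0,"wz":0}
  ]
}}

```text
clock: 33.25
tool_pos: [0.567, -0.0599, 0.194]
eef_rot: [0.537, -0.517, 0.463, -0.48]
contact_force: [-7.5, -0.8, 6.0]
opening: 0.004
```

```bash
python3 - <<'E'
from h import *
tip()
E
```

```text
t 33.25 q [ 0.239  0.975 -0.381  1.8    0.585  0.601 -0.482] F [-7.5 -0.8  6. ] tip niche [-69.4  89.8] z 0.029
```

Request:
{"method": "arm_command", "body": {
  "deltas": [
    {"dx":0,"dy":-0.0001,"dz":0.001,"wx":0,"wy":0,"wz":0},
    {"dx":0,"dy":-0.0002,"dz":0.002,"wx":0,"wy":0,"wz":0},
    {"dx":0,"dy":-0.0003,"dz":0.003,"wx":0,"wy":0,"wz":0},
    {"dx":0,"dy":-0.0004,"dz":0.004,"wx":0,"wy":0,"wz":0},
    {"dx":0,"dy":-0.0005,"dz":0.005,"wx":0,"wy":0,"wz":0}
  ]
}}

```text
clock: 33.75
tool_pos: [0.5694, -0.0593, 0.1939]
eef_rot: [0.539, -0.518, 0.461, -0.478]
contact_force: [-13.8, 0.3, 11.1]
opening: 0.002
```

```bash
python3 - <<'E'
from h import *
tip()
E
```

```text
t 33.75 q [ 0.239  0.978 -0.386  1.789  0.58   0.616 -0.476] F [-13.8   0.3  11.1] tip niche [-68.1  90.2] z 0.0291
```

Request:
{"method": "arm_command", "body": {
  "deltas": [
    {"dx":0,"dy":0.001,"dz":-0.012,"wx":0,"wy":0,"wz":0},
    {"dx":0,"dy":0.002,"dz":-0.03,"wx":0,"wy":0,"wz":0},
    {"dx":0,"dy":-0.03,"dz":-0.034,"wx":0,"wy":0,"wz":0},
    {"dx":0,"dy":-0.075,"dz":-0.04,"wx":0,"wy":0,"wz":0},
    {"dx":0,"dy":-0.12,"dz":-0.045,"wx":0,"wy":0,"wz":0}
  ]
}}

```text
clock: 34.25
tool_pos: [0.5414, -0.0601, 0.3195]
eef_rot: [0.535, -0.516, 0.463, -0.482]
contact_force: [0.6, -0.3, -0.2]
opening: 0.005
```

Request:
{"method": "arm_command", "body": {
  "deltas": [
    {"dx":0,"dy":-0.03,"dz":-0.02,"wx":0.05,"wy":0,"wz":0},
    {"dx":0.02,"dy":-0.05,"dz":-0.05,"wx":0.1,"wy":0,"wz":0},
    {"dx":0.06,"dy":-0.05,"dz":-0.06,"wx":0.13,"wy":0,"wz":0},
    {"dx":0.1,"dy":-0.05,"dz":-0.06,"wx":0.13,"wy":0,"wz":0},
    {"dx":0.14,"dy":-0.05,"dz":-0.06,"wx":0.13,"wy":0,"wz":0}
  ]
}}

```text
clock: 34.75
tool_pos: [0.4923, -0.2036, 0.3749]
eef_rot: [0.51, -0.491, 0.49, -0.509]
contact_force: [0.8, 0.7, 0.3]
opening: 0.007
```

Request:
{"method": "arm_command", "body": {
  "deltas": [
    {"dx":0.045,"dy":0,"dz":0,"wx":0,"wy":0,"wz":0},
    {"dx":0.09,"dy":0,"dz":0,"wx":0,"wy":0,"wz":0},
    {"dx":0.135,"dy":0,"dz":0,"wx":0,"wy":0,"wz":0},
    {"dx":0.18,"dy":0,"dz":0,"wx":0,"wy":0,"wz":0},
    {"dx":0.2,"dy":0,"dz":0,"wx":0,"wy":0,"wz":0}
  ]
}}

```text
clock: 35.25
tool_pos: [0.4986, -0.4075, 0.3735]
eef_rot: [0.509, -0.493, 0.492, -0.506]
contact_force: [-0.0, 0.4, -0.3]
opening: 0.006
```

```bash
python3 - <<'E'
from h import *
tip()
a=snap("scene","s24")[90:260,180:340]; cv2.imwrite("pics/s24c.png",cv2.resize(a,None,fx=3.5,fy=3.5,interpolation=cv2.INTER_CUBIC))
a=snap("top","t24"); cv2.imwrite("pics/t24c.png",cv2.resize(a[130:230,230:380],None,fx=5,fy=5,interpolation=cv2.INTER_CUBIC))
E
```

```text
t 35.25 q [ 0.905  0.796 -0.56   1.524  0.484  0.965  0.231] F [-0.   0.4 -0.3] tip niche [-131.7 -255.5] z 0.2075
```

View pics/s24c.png

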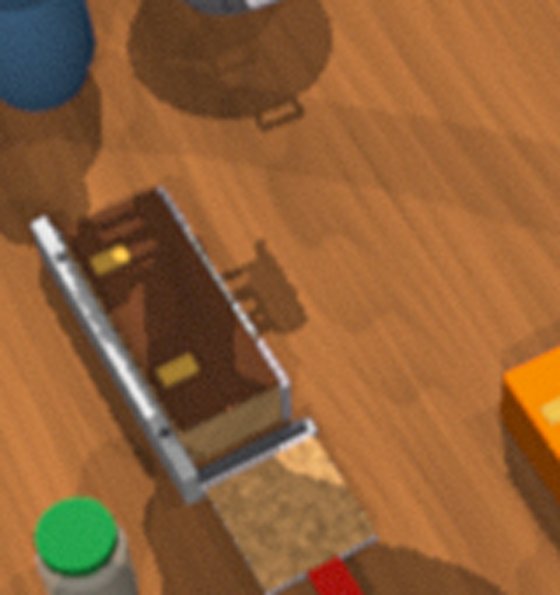

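View pics/t24c.png

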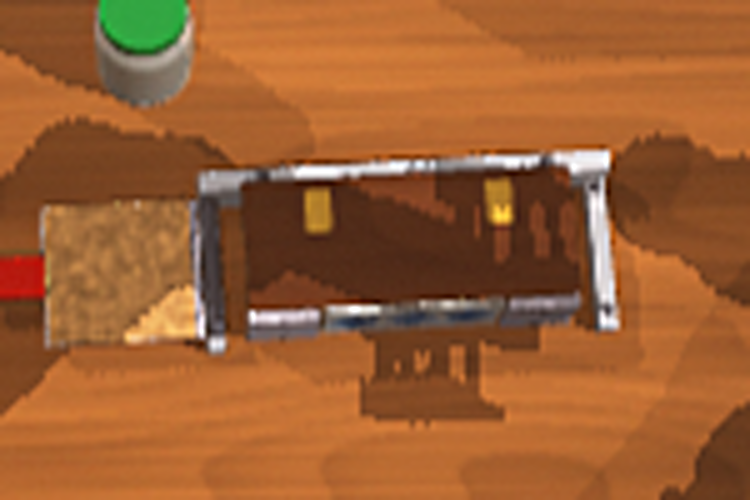

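View pics/t24.png

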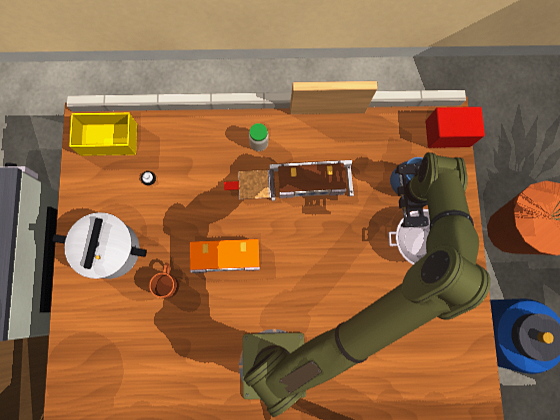

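```bash
python3 - <<'E'
from h import *
f=lambda u,v,z:Tt(u,v,z,5,230,130)
print("near plates z59",[f(*p,.059) for p in [(248,314),(320,310),(500,301),(578,296)]])
print("back stop z45 far edge",[f(*p,.045) for p in [(200,174),(608,153)]],"near",[f(*p,.045) for p in [(203,195),(570,173)]])
print("scene near edge",[S(*p,.066,3.5,180,90) for p in [(285,377),(160,190)]])
print("lid sides T",f(247,200,.066),f(580,180,.066))
im0=cv2.imread("pics/top0.png")
E
```

```text
near plates z59 [array([-43.2, 116. ]), array([-43.1,  66.3]), array([-43.4, -58.4]), array([ -42.7, -112.7])]
back stop z45 far edge [array([ 63.2, 142.9]), array([  63.4, -145.9])] near [array([ 47.8, 141.7]), array([  50.1, -117.7])]
scene near edge [array([-45.8, 114.8]), array([ -42.1, -104.9])]
lid sides T [ 36.2 112.1] [  38.4 -120.2]
```

```bash
python3 -c "
from plant import r
s=r.get_state();print(s['clock'],abs(s['qd']).max(),s['contact_force']);print(r.finish_job())"
```

```text
35.35 0.08327784300410375 [-0.42951321  0.4709994  -0.2781557 ]
the job is handed in; nothing more can be done
None
```

I pinched the red tab, swung the pot rest right over to the left and released it. Then I walked the chest into the niche with alternating pushes on its right and left steel plates, and handed the job in at about 35 s. No verdict is reported.

**What the last checks showed:**
- **Pot rest:** it lies flat outside the niche, cork face up, in both views.
- **Chest against the back stop:** on the last push of each plate the force climbed (14–17 N, 23 N once on the left) while the finger barely advanced. The finger ended level within about 1 mm on the two sides.
- **Squareness:** the near edge came out square to the niche within about 0.3° in the top view and 1° in the scene view. The chest is a few mm off centre at most.
- **Swing:** the largest I measured was about 6°. The finger was aimed within a few mm of the plate centres throughout, clear of the tile panel.
- **Other things:** in the final top view the other kitchen things look unmoved. I did not measure them, and the arm hid part of the pitcher and colander. The arm was clear, with under 1 N on the tool.

**Disagreements:**
- The last top view put the near plates at -43 mm in the niche frame, the finger at about -47 to -48 mm, and the description at -50 mm for home. I put this down to a few mm of offset in my niche position estimate, because both ends met the stop.
- Early on, pulling back from the right plate, joint 6 read 0.04 rad, its lower limit, with about 16 N on the tool. I tilted the gripper about 6° for all later pushes to stay clear of it.

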